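# Prise open a hinged tile mould and lift the pressed tile out on the trowel

## Task

Take the margin trowel from its sloping rest, lever the hinged tile mould open with the blade in its pry slot and swing the cover right back, past upright, so that it stays open. Slide the blade down the channel under the leather-hard pressed tile, lift the tile out on it and set it down gently, flat and centred across the two bars of the empty drying stand, lying the same way as in the mould (its short side along the bars), then lay the trowel back on its rest as it lay. Start the cover with the trowel and not with the hand, never touch the tile with the gripper, and leave the tile on the other stand, the cups, the plaster plug and the clay scrap where they are.

Things in the scene. Friction and masses are not known exactly. Their poses are not given: they have to be found in the camera images.
- mould: hinged two-part plaster tile mould, fixed, on a 176 x 166 x 15 mm board; 150 mm deep (its x; front with pry slot at -x, hinge at +x), 140 mm wide (its y); lower half up to z = 90 mm, cover above it to 116 mm. Origin: centre of the underside of its board, on the bench
- pry_slot (a point): middle of the mouth of the pry slot in the front face, mould (-75, 0, 86.5) mm; slot 48 mm wide (y), z = 83 to 90 mm. Lower lip = fulcrum, upper lip = cover's front rim, 28 mm deep. Behind it the slot goes on as a level knife channel along x, 42 mm wide, floor z = 83 mm, 84 mm long from the face
- mould_hinge (a point): middle of the cover's hinge line, mould (75, 0, 90) mm; the line runs along the mould's y
- cover (a joint): cover angle, rad: 0 shut, grows as the front edge rises, stop 1.9. Two sprung ball catches at the front hold it with about 10 N at that edge: more than a blade held out from the gripper lifts, easy with the blade levered on the lower lip. After 5 mm they let go and it sits ajar on the balls (about 0.07). Then about 2 N moves it; it drops back if let go below about 1.2 and stays when past upright
- cover_edge (a point): middle of the lower front edge of the cover, 150 mm from the hinge line; the cover is flush all round, without handle, 300 g; the underside of its front rim is flat for 28 mm behind this edge, then hollow
- tile: pressed brown clay tile, 50 (x) x 84 (y) x 9 mm, raised border and rosette on top, 80 g; origin: centre of its underside. In the mould it lies across the knife channel on lands at z = 92 mm, centre 57 mm behind the front face, low stops at sides and back, none in front, x as the mould's x. Leather-hard and easily marked: no finger may touch it
- trowel: margin trowel, 150 g. Origin: middle of the blade tip's underside; x runs from tip to handle, z up from the blade. Steel blade 95 x 30 x 3 mm, bent neck, straight wooden handle with flat sides 21 mm apart (y), 24 mm high, from x = 118 to 209 mm, centre line 28 mm above the blade's underside. At the start it lies on its rest sloping 40 degrees, blade down
- blade_tip (a point): middle of the trowel blade's front edge, trowel (0, 0, 1.5) mm
- grip (a point): place on the trowel's handle where to grip it, trowel (140, 0, 28) mm; the hand may pitch about the handle
- trowel_rest: wooden rest, fixed, foot 130 x 90 mm; origin: centre of the foot's underside. Its bed slopes up 40 degrees towards its +x from a toe board, 112 mm long, with side rails 44 mm apart, 11 mm high. The trowel lies between them, tip at the toe: trowel origin at rest (-54, 0, 27) mm, trowel x up the slope, handle free beyond the top
- free_stand: empty drying stand, fixed: board 104 x 110 mm with two wooden bars along its x, each 100 x 14 mm, their tops at z = 36 mm, 44 mm clear between them; board top z = 12 mm. Origin: centre of its underside
- free_stand_bed (a point): middle of the free stand between the tops of its bars, at stand (0, 0, 36) mm; here the middle of the tile's underside belongs
- used_stand: same drying stand, already holding a tile
- dry_tile: paler tile drying on the other stand, 50 x 84 x 9 mm; to be left alone
- bisque_cup_0: unglazed cup, 68 mm across, 62 mm high, loose, to be left alone; origin: centre of its underside
- bisque_cup_1: unglazed cup, 62 mm across, 55 mm high, loose, to be left alone; origin: centre of its underside
- natch_plug_0: plaster plug, 30 mm across, 28 mm high, loose, to be left alone; origin: centre of its underside
- clay_scrap_1: pinch of clay, 41 x 47 x 17 mm, loose, to be left alone; origin: centre of its underside

How it is judged:
By the outcome, as a careful person would: the job done as asked, in the order asked, and still so for the second after the job is handed in, with the robot touching nothing.
It also fails if it takes over 72 s, if anything falls off the work surface, if the arm or the gripper's body presses on something with over 40 N, if the wrist force passes 120 N, or if a joint passes its speed limit or range.

## Robot

A 7-joint arm with a two-finger parallel gripper is mounted at the origin on a cart in front of the work surface, level with it; the furniture and walls round the work are solid. World frame = base frame: x ahead of the robot, y to its left, z up, the work surface at z = 0. Lengths are in m, angles in rad, forces in N, time in s.
With the tool pointing down it reaches from about 0.425 to 0.875 m from the base axis. Payload 8.4 kg.
Tool frame: the origin (TCP) lies between the finger pads; the fingertips stand 11 mm ahead of it and the grasp point (between the pads) lies 8 mm behind it; z points along the fingers, y is the line along which they close (so a half turn about z gives the same grasp; the last joint's range is limited). The gripper opens to 87 mm and grips with 3 to 60 N. Pads are 19 mm wide; open, the fingers measure 117 mm over their backs; the gripper's body (75 mm by 190 mm) begins 51 mm behind the grasp point.
Start: joints at [-1.213, 0.333, 0.04, 1.465, -0.013, 1.343, -0.059], TCP at [0.287, 0.583, 0.234] pointing down, gripper open.
Joint ranges: [-2.58, 2.58], [-0.38, 2.09], [-1.3, 1.39], [0.25, 2.4], [-1.5, 4.64], [0.08, 2.09], [-2.65, 2.65]. Speed limits (rad/s): [2.22, 2.22, 2.79, 2.79, 3.14, 3.14, 3.14].

## Interface

Orientations are given as a unit quaternion [w, x, y, z].
In Python, from plant import r gives the robot as it stands.
- The arm moves only by the shell command python3 -m crank 'ROWS' [FORCE]. ROWS is JSON, a list of rows, each an object with "gripper": the closure, from 0 (fully open) to 1 (shut); "offset": the shift along the tool's x, y, z in mm, a list of three; "angular": the turn, a rotation vector about the tool's x, y, z in rad, a list of three. A call has 1 to 10 rows; each row shifts and turns the commanded pose from where the row before left it, along the tool's axes as they then stand; what a row does not reach is not made up. A row lasts 1/12 s, in which the tool goes at most 41.7 mm and 7.16 degrees, less where a joint would pass 70% of its speed; a pose out of reach is approached as far as the arm can. A call is refused whole if a number of a shift passes 41.7 or a number of a turn 0.125, either way. A call with a gripper value outside its range is refused whole. The fingers move at their own pace and stop on an object; FORCE is the grip in N (left out, the last holds). Time passes only in rows, so rows that do not move let the fingers close. It gives the time, the measured TCP pose, the force, the opening and the grip force at its end, in the units of the state.
- r.state(): the state, without advancing time (a new reading comes with each control period).
- r.camera(name): name is "scene" or "top" or "wrist"; returns (picture, depth): 420x560x3 uint8, red, green, blue; 420x560 float32, m along the optical axis (not along the pixel's ray), 0 where there is no reading.
- r.calibration(name): a dict with "vfov" (degrees; the focal length in pixels is half the picture's height over the tangent of half this angle, whatever the lens; pixels are square), "cx", "cy" (the principal point, pixels), "R" (3x3) and "t" (3): a world point X has camera coordinates R X + t. Camera axes: x right, y down, z forward; pixel columns grow to the right and rows downward; lengths in m; the calibration is good to about 2 mm. A picture is of the moment at which its call begins: read the wrist's pose just before it. calibration takes no time and is no camera call; for the wrist camera it gives the pose at the moment of the call.
- r.close_job(): hands the job in; it is judged then, once.
The state is a dict: "time": time; "joint_pos": joint angles; "joint_vel": joint speeds; "tau": joint torques, N m; "position": TCP position; "tcp_rot": TCP orientation; "force": force on the tool from outside, world axes, zero at the start; "moment": the same for the moment, N m; "finger_gap": finger opening in m; "grasp_force": force on a finger pad.
Only numpy, scipy, OpenCV 4.12 (cv2) and the standard library are available. Lean on these libraries where they do the work, as an engineer would, in place of code of your own. Each camera call takes 0.05 s, during which the arm holds its last target. There are 200 camera calls.

## Working session

There is one attempt and no reset: what is moved stays moved. The work goes in short steps, Python scripts to look and compute and a shell command to move; the robot and the scene stay as the last step left them, time stands still between calls to the robot, and variables do not carry over. Pictures are saved under pics/ and viewed, at most 11 in all, crops included, and the job is handed in when it is done.

```bash
ls; mkdir -p pics; python3 - <<'E'
from plant import r
import cv2,numpy as np
s=r.state();print(s['time'],s['position'],s['tcp_rot'])
for n in ("scene","top"):
    p,d=r.camera(n);cv2.imwrite(f"pics/{n}0.png",p[:,:,::-1]);np.savez(f"{n}0.npz",p=p,d=d,**r.calibration(n));print(r.calibration(n))
E
```

```text
pics
0.0 [0.28654305 0.58292329 0.23267175] [-1.10636372e-04  2.26413964e-01  9.74030833e-01 -8.00807150e-04]
{'vfov': 54.655509943169456, 'cx': 279.6677066724081, 'cy': 205.71163949776732, 'R': array([[ 0.56988719, -0.82160908,  0.0136792 ],
       [-0.4918954 , -0.35443039, -0.79524714],
       [ 0.65823059,  0.44647242, -0.60613107]]), 't': array([-0.30072313,  0.38352097,  0.69726999])}
{'vfov': 42.45003476320801, 'cx': 282.12019508039543, 'cy': 215.17740081014657, 'R': array([[-0.00395749, -0.99997787,  0.00534688],
       [-0.99743199,  0.00356494, -0.07153122],
       [ 0.07151057, -0.00561623, -0.99742403]]), 't': array([0.04223608, 0.58666481, 1.2809695 ])}
```

View pics/top0.png

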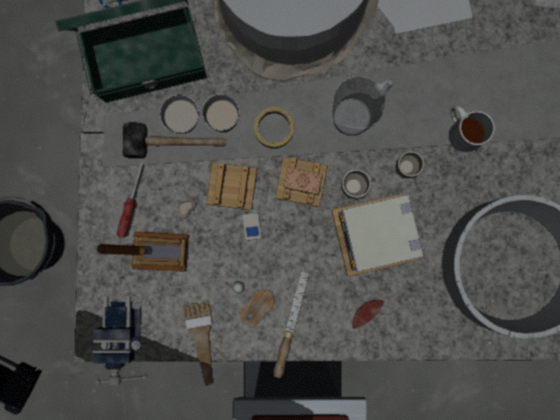

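View pics/scene0.png

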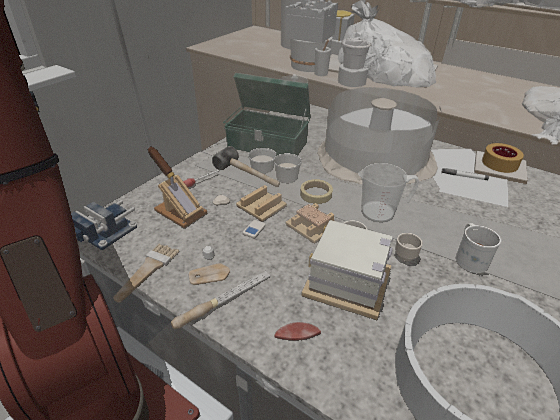

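Top view: mould at (380,234) with hinges on the right (-y) and front to the left (+y). Trowel rest is at (160,251) with the handle to the left. Free stand is at (232,186), the used one at (302,181). Measuring by height masks.

```bash
cat >h.py <<'E'
import numpy as np,cv2
def cloud(d,c):
    f=210/np.tan(np.radians(float(c['vfov'])/2))
    v,u=np.mgrid[:420,:560]
    P=np.stack([(u-c['cx'])/f*d,(v-c['cy'])/f*d,d],-1)
    return (P-c['t'])@c['R']   # R^T (p-t)
def load(n):
    c=np.load(n);return c['p'],c['d'],cloud(c['d'],c)
def rect(P,m,k=0.5):
    n,l,s,_=cv2.connectedComponentsWithStats(m.astype(np.uint8))
    i=1+np.argmax(s[1:,4]);q=P[l==i]
    (c,wh,a)=cv2.minAreaRect((q[:,:2]*1000).astype(np.float32))
    return np.round(c,1),np.round(wh,1),round(a,2),len(q),np.round(np.median(q[:,2])*1000,1)
E
python3 - <<'E'
from h import *
p,d,P=load('top0.npz')
v,u=np.mgrid[:420,:560]
box=lambda a,b,c,e:(u>a)&(u<b)&(v>c)&(v<e)&(d>0)
Z=P[:,:,2]
print('bench z',np.median(Z[box(200,260,270,290)]))
def R(n,m): print(n,*rect(P,m))
R('cover',box(325,430,185,285)&(Z>.105)&(Z<.13))
R('mould',box(325,430,185,285)&(Z>.008)&(Z<.13))
for n,b in (('free',box(200,262,155,215)),('used',box(270,332,150,212))):
    R(n+' all',b&(Z>.006)&(Z<.06)); R(n+' bars',b&(Z>.028)&(Z<.06))
    m=b&(Z>.028)&(Z<.042); nn,l,s,_=cv2.connectedComponentsWithStats(m.astype(np.uint8))
    for i in range(1,nn):
        if s[i,4]>20: R(' comp',l==i)
b=box(128,192,225,278)
R('rest',b&(Z>.006)&(Z<.2)); R('foot+',b&(Z>.006)&(Z<.03))
h=box(90,150,235,265)&(Z>.09); R('handle',h)
q=P[h]; 
for z0 in np.arange(.09,.2,.01):
    k=q[(q[:,2]>z0)&(q[:,2]<z0+.01)]
    if len(k): print(np.round(z0,2),len(k),np.round(k.mean(0)*1000,1))
for x in range(95,195,5): print(x,np.round(P[251,x]*1000,0),end=' ')
E
```

```text
bench z 0.0008462382237948378
cover [ 539.  -180.5] [143. 160.] 12.83 4398 116.5
mould [ 539.6 -183.5] [166.2 176. ] 12.92 5356 115.8
free all [660.8 160.4] [116.1 108.5] 83.27 1920 14.0
free bars [663.1 191.2] [14.6 98.8] 82.73 254 36.3
 comp [663.1 191.2] [14.6 98.8] 82.73 252 36.2
 comp [655.4 133.9] [14.5 99.5] 81.84 249 36.2
used all [670.9  -7.1] [111.  109.2] 79.61 1909 33.6
used bars [669.4  -9.7] [ 83.6 100.3] 78.67 978 44.5
 comp [711.4  14.2] [13.6 25.9] 78.4 60 36.0
 comp [700.5 -42.7] [13.8 26.3] 77.55 62 36.4
 comp [638.2  28.8] [13.3 23.8] 80.31 57 36.8
 comp [627.6 -27.9] [15.2 26. ] 84.05 61 36.6
rest [502.4 336.9] [133.7  92.2] 87.09 2052 50.1
foot+ [502.4 336.9] [133.7  92.2] 87.09 666 13.0
handle [502.7 387.2] [61.  91.4] 0.07 644 145.0
0.09 164 [501.7 363.   94.8]
0.1 31 [504.6 361.4 102.2]
0.11 4 [504.8 351.6 118.6]
0.12 40 [501.4 350.4 125.8]
0.13 45 [501.8 357.9 135.8]
0.14 74 [504.3 369.  145.2]
0.15 63 [503.9 381.3 155.2]
0.16 79 [504.4 393.8 165. ]
0.17 100 [506.2 411.2 175.8]
0.18 44 [506.2 418.2 182.7]
95 [503. 496.  -3.] 100 [501. 423. 180.] 105 [501. 413. 180.] 110 [501. 404. 176.] 115 [501. 395. 169.] 120 [501. 388. 159.] 125 [501. 378. 156.] 130 [501. 370. 147.] 135 [501. 361. 140.] 140 [501. 353. 126.] 145 [502. 349.  99.] 150 [502. 343.  78.] 155 [502. 332.  75.] 160 [502. 323.  63.] 165 [502. 313.  56.] 170 [502. 303.  51.] 175 [502. 293.  42.] 180 [502. 283.  31.] 185 [502. 274.  14.] 190 [502. 264.   2.]
```

```bash
python3 - <<'E'
from h import *
for n in('top','scene'):
    p,d,P=load(n+'0.npz'); Q=P[d>0]*1000; z=Q[:,2]
    print(n)
    near=lambda x0,x1,y0,y1,z0,z1:Q[(Q[:,0]>x0)&(Q[:,0]<x1)&(Q[:,1]>y0)&(Q[:,1]<y1)&(z>z0)&(z<z1)]
    w=np.radians(87.); ex=np.array([np.cos(w),np.sin(w)]); ey=np.array([-ex[1],ex[0]])
    S=near(430,580,240,460,5,230); a=(S[:,:2]-[502.4,336.9])@ex; b=(S[:,:2]-[502.4,336.9])@ey; h=S[:,2]
    # slope coords with origin at predicted trowel origin
    c,s=np.cos(np.radians(40)),np.sin(np.radians(40))
    sx=(a+54)*c+(h-27)*s; sz=-(a+54)*s+(h-27)*c
    for x0 in range(-10,220,15):
        m=(sx>x0)&(sx<x0+15)
        k=m&(abs(b)<8); 
        kk=m&(sz>20)
        print(x0,k.sum(),'sz',np.round(np.percentile(sz[k],[25,50,75]),1) if k.sum() else '', 'b',np.round([b[kk].min(),b[kk].max(),b[kk].mean()],1) if kk.sum() else '')
    m=(h>6)&(h<15); (C,wh,an)=cv2.minAreaRect(np.c_[a,b][m].astype(np.float32)); print('foot',C,wh,an, np.percentile(a[m],[1,99]),np.percentile(b[m],[1,99]))
    for nm,z0,z1 in(('board',8,19),('coverT',112,121)):
        M=near(400,680,-310,-50,z0,z1); C,wh,an=cv2.minAreaRect(M[:,:2].astype(np.float32)); print(nm,len(M),np.round(C,1),np.round(wh,1),round(an,2),np.median(M[:,2]))
    B=near(595,720,100,225,30,42)
    km=cv2.kmeans(np.float32(B[:,:2]),2,None,(3,50,.1),5,cv2.KMEANS_PP_CENTERS)
    for i in(0,1): 
        C,wh,an=cv2.minAreaRect(np.float32(B[km[1][:,0]==i,:2])); print('bar',np.round(C,1),np.round(wh,1),round(an,2))
E
```

```text
top
-10 37 sz [4.  5.7 8.1] b 
5 42 sz [1.  2.8 4.8] b 
20 35 sz [0.9 3.  4.2] b 
35 41 sz [0.3 2.3 3.9] b 
50 43 sz [1.2 1.8 3.6] b 
65 43 sz [-0.1  1.4  2.3] b 
80 33 sz [-0.1  3.   4.8] b 
95 6 sz [13.7 22.5 28.4] b [-7.2 -0.7 -4.4]
110 41 sz [33.  34.3 36.1] b [-9.1 10.8  1.4]
125 42 sz [35.4 36.6 37.7] b [-8.8 11.2  1.1]
140 54 sz [33.7 35.2 37.2] b [-9.7  9.6  0.3]
155 51 sz [34.2 35.7 37.2] b [-9.5 10.3  0.8]
170 49 sz [33.9 35.4 36.6] b [-8.9 10.9  1. ]
185 58 sz [32.2 34.  36.2] b [-9.9 10.9 -0.1]
200 52 sz [26.3 29.5 32.4] b [-9.3  9.7  0.5]
215 0 sz  b 
foot (13.249809265136719, -2.8770294189453125) (217.18589782714844, 147.29258728027344) 2.8035430908203125 [-76.02967493 102.45880826] [-69.24890773  64.02353882]
board 908 [ 546.3 -179.1] [273.  254.1] 1.36 14.53549446158179
coverT 4037 [ 538.7 -180.2] [142.4 159.4] 12.85 116.57603414901449
bar [663.4 191.2] [14.6 98.2] 82.73
bar [655.4 133.9] [14.5 99.5] 81.84
scene
-10 32 sz [0.7 3.9 6.5] b 
5 29 sz [0.5 2.2 3.6] b 
20 29 sz [0.9 1.8 3. ] b 
35 31 sz [0.8 2.1 2.9] b 
50 27 sz [-0.2  0.8  2.4] b 
65 27 sz [-0.8  0.4  2. ] b 
80 27 sz [-0.1  1.2  3.2] b 
95 54 sz [-2.8  9.6 20.8] b [-11.9   5.9  -1.4]
110 46 sz [25.2 31.9 34.4] b [-9.4  7.3  0.4]
125 44 sz [29.1 34.3 35.6] b [-11.9   9.5   1.3]
140 41 sz [29.1 34.1 36.1] b [-11.1   8.4   0.8]
155 41 sz [27.8 33.3 35.3] b [-11.1   8.8   0.7]
170 41 sz [29.8 34.  35. ] b [-12.4   8.5   0.6]
185 40 sz [24.6 30.  33. ] b [-11.2   8.4   0.2]
200 16 sz [28.  29.6 31.3] b [-6.4  7.1 -0.2]
215 0 sz  b 
foot (-0.7361679077148438, -1.8998031616210938) (90.2412109375, 135.39068603515625) 89.72722625732422 [-67.47534789  61.05596557] [-44.33825616  43.04772376]
board 892 [ 566.8 -165.2] [225.4 203.4] 12.79 14.307362630070262
coverT 2988 [ 542.9 -184.6] [145.3 150.3] 12.75 115.6906207048884
bar [666.5 190.1] [17.4 99.5] 82.83
bar [658.4 132.2] [ 15.  100.7] 81.96
```

```bash
cat >>h.py <<'E'
from scipy.spatial.transform import Rotation as Ro
import json,os
def fr(yaw,pitch):
    "trowel R: x horizontal heading yaw(deg) raised by pitch(deg) (handle up), z up"
    y,p=np.radians([yaw,pitch]);x=np.array([np.cos(y)*np.cos(p),np.sin(y)*np.cos(p),np.sin(p)])
    yy=np.array([-np.sin(y),np.cos(y),0]);return np.c_[x,yy,np.cross(x,yy)]
FL=np.diag([1.,-1,-1])  # tool axes in trowel frame
def cur():
    from plant import r
    s=r.state();q=s['tcp_rot'];return s,Ro.from_quat([q[1],q[2],q[3],q[0]]).as_matrix(),s['position']*1000
def plan(R,p,N,frm=None,show=True):
    "N equal rows from the present tool pose to (R,p mm)"
    R0,p0=frm if frm else cur()[1:]
    rel=R0.T@R;w=Ro.from_matrix(rel).as_rotvec()/N
    M=sum(Ro.from_rotvec(w*k).as_matrix() for k in range(N))
    d=np.linalg.solve(M,R0.T@(p-p0))
    print(f'{N} x off {np.round(d,1).tolist()} ang {np.round(w,4).tolist()} |d|={np.linalg.norm(d):.1f} |w|={np.linalg.norm(w):.3f}')
    return R,p
# trowel pose -> tool pose, with grip transform G: tool = trowel R @ Rg, p = o + R @ pg
def tool(R,o):
    if os.path.exists('grip.json'):
        g=json.load(open('grip.json'));Rg,pg=np.array(g['R']),np.array(g['p'])
    else: Rg,pg=FL,np.array([140,0,28-8.])
    return R@Rg,np.asarray(o)+R@pg
def trowel():
    "present trowel pose from the tool pose"
    g=json.load(open('grip.json'));Rg,pg=np.array(g['R']),np.array(g['p']);s,R,p=cur();Rt=R@Rg.T;return s,Rt,p-Rt@pg
RESTYAW=87.;REST=np.array([500.5,282.6,27.])
MY=-77.1;MO=np.array([541.,-183.9,0]);STY=-7.6;ST=np.array([660.5,162.,36])
def mp(x,y,z):
    a=np.radians(MY);return MO+np.array([x*np.cos(a)-y*np.sin(a),x*np.sin(a)+y*np.cos(a),z])
E
python3 - <<'E'
from h import *
R,p=tool(fr(RESTYAW,40),REST);print(p,R)
pre=p-R[:,2]*110
a=plan(R,pre,13); plan(R,p,4,a)
E
```

```text
[505.4400155  376.86111098 132.31115422] [[ 0.04009167  0.99862953  0.0336409 ]
 [ 0.76499461 -0.05233596  0.64190669]
 [ 0.64278761  0.         -0.76604444]]
13 x off [-27.9, 2.2, -7.8] ang [-0.0313, 0.0475, 0.0858] |d|=29.1 |w|=0.103
4 x off [0.0, 0.0, 27.5] ang [0.0, 0.0, 0.0] |d|=27.5 |w|=0.000
```

```bash
python3 -m crank '[{"gripper":0,"offset":[0,0,-30],"angular":[0,0,0]},{"gripper":0,"offset":[-28,2,-8],"angular":[-0.031,0.048,0.086]},{"gripper":0,"offset":[-28,2,-8],"angular":[-0.031,0.048,0.086]},{"gripper":0,"offset":[-28,2,-8],"angular":[-0.031,0.048,0.086]},{"gripper":0,"offset":[-28,2,-8],"angular":[-0.031,0.048,0.086]},{"gripper":0,"offset":[-28,2,-8],"angular":[-0.031,0.048,0.086]},{"gripper":0,"offset":[-28,2,-8],"angular":[-0.031,0.048,0.086]},{"gripper":0,"offset":[-28,2,-8],"angular":[-0.031,0.048,0.086]}]' 60
python3 -m crank '[{"gripper":0,"offset":[-28,2,-8],"angular":[-0.031,0.048,0.086]},{"gripper":0,"offset":[-28,2,-8],"angular":[-0.031,0.048,0.086]},{"gripper":0,"offset":[-28,2,-8],"angular":[-0.031,0.048,0.086]},{"gripper":0,"offset":[-28,2,-8],"angular":[-0.031,0.048,0.086]},{"gripper":0,"offset":[-28,2,-8],"angular":[-0.031,0.048,0.086]},{"gripper":0,"offset":[-28,2,-8],"angular":[-0.031,0.048,0.086]},{"gripper":0,"offset":[0,0,0],"angular":[0,0,0]}]'
python3 - <<'E'
from h import *
from plant import r
s,R0,p0=cur();print(p0,R0,s['joint_pos'])
R,p=tool(fr(RESTYAW,40),REST)
a=plan(R,p-R[:,2]*60,3); plan(R,p,4,a)
p,d=r.camera('wrist');c=r.calibration('wrist');cv2.imwrite('pics/w1.png',p[:,:,::-1]);np.savez('w1.npz',p=p,d=d,**c)
E
```

```text
time: 0.77
position: [0.445, 0.4604, 0.289]
tcp_rot: [-0.137, 0.501, 0.843, 0.142]
force: [0.3, -0.1, 0.9]
finger_gap: 0.087
grasp_force: 0.0
time: 1.35
position: [0.5011, 0.2963, 0.2443]
tcp_rot: [-0.239, 0.687, 0.64, 0.247]
force: [-0.2, -0.8, 0.4]
finger_gap: 0.0873
grasp_force: 0.0
[501.08374108 296.26134342 244.29161508] [[ 0.05937226  0.99767773  0.03337776]
 [ 0.76141959 -0.0668845   0.64479972]
 [ 0.64553478 -0.01286874 -0.76362245]] [-0.58882662  0.06316807  0.38595301  1.95080794 -0.81273679  1.08662878
  0.10120876]
3 x off [-3.4, 0.1, 25.9] ang [-0.0002, -0.0013, -0.0065] |d|=26.1 |w|=0.007
4 x off [0.0, 0.0, 15.0] ang [0.0, 0.0, 0.0] |d|=15.0 |w|=0.000
```

View pics/w1.png

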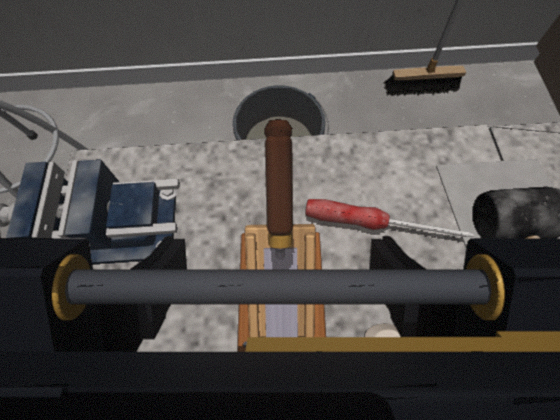

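Wrist view: handle spans (278,120) to (282,235), centred between the fingers, with the blade behind at (282,310). Checking it against the predicted frame.

```bash
python3 - <<'E'
from h import *
p,d,P=load('w1.npz'); P=P*1000
T=(P-REST)@fr(RESTYAW,40)  # trowel frame
v,u=np.mgrid[:420,:560]
for v0 in range(120,268,12):
    m=(v>=v0)&(v<v0+12)&(u>255)&(u<305)&(d>0)&(T[:,:,2]>12)&(T[:,:,2]<60)
    if m.sum()>5: q=T[m];print(v0,len(q),'x',q[:,0].mean().round(),'y',q[:,1].min().round(1),q[:,1].max().round(1),'ztop',np.percentile(q[:,2],80).round(1))
m=(v>305)&(v<350)&(u>270)&(u<294)&(d>0);q=T[m];print('blade',np.median(q,0))
m=(v>120)&(v<260)&(u>255)&(u<305)&(d>0)&(T[:,:,2]>20);print('xmax',np.percentile(T[m][:,0],[1,99,100]))
E
```

```text
120 296 x 208.0 y -10.9 10.6 ztop 29.5
132 317 x 200.0 y -10.0 10.6 ztop 31.5
144 323 x 191.0 y -9.8 10.0 ztop 32.6
156 323 x 182.0 y -9.8 10.2 ztop 32.9
168 335 x 173.0 y -10.5 10.4 ztop 32.8
180 324 x 164.0 y -10.5 10.5 ztop 33.2
192 322 x 155.0 y -10.4 10.0 ztop 33.5
204 324 x 145.0 y -10.4 10.2 ztop 33.7
216 318 x 135.0 y -10.4 10.3 ztop 33.9
228 289 x 125.0 y -10.3 9.7 ztop 33.4
240 207 x 115.0 y -9.6 9.3 ztop 31.6
blade [33.23180628 -1.3564625  -0.08489606]
xmax [113.78145511 211.13019518 211.96407592]
```

```bash
sed -i 's/REST=np.array(\[500.5,282.6,27.\])/REST=np.array([500.6,284.6,27.])/' h.py
python3 -m crank '[{"gripper":0,"offset":[-3,0,26],"angular":[0,-0.001,-0.006]},{"gripper":0,"offset":[-3,0,26],"angular":[0,-0.001,-0.006]},{"gripper":0,"offset":[-2,0,26],"angular":[0,-0.001,-0.006]},{"gripper":0,"offset":[0,0,20],"angular":[0,0,0]},{"gripper":0,"offset":[0,0,18],"angular":[0,0,0]},{"gripper":0,"offset":[0,0,12],"angular":[0,0,0]},{"gripper":0,"offset":[0,0,0],"angular":[0,0,0]}]'
python3 - <<'E'
from h import *
R,p=tool(fr(RESTYAW,40),REST);print(cur()[2]);plan(R,p,1)
E
```

```text
time: 1.98
position: [0.5016, 0.3826, 0.143]
tcp_rot: [-0.237, 0.675, 0.653, 0.247]
force: [-0.7, 0.2, -0.5]
finger_gap: 0.0871
grasp_force: 0.0
[501.62120182 382.58610173 143.00830442]
1 x off [-9.6, 4.0, 5.9] ang [-0.0103, -0.0002, 0.0152] |d|=12.0 |w|=0.018
```

```bash

python3 -m crank '[{"gripper":0,"offset":[-9.6,4,6],"angular":[-0.01,0,0.015]},{"gripper":0,"offset":[0,0,0],"angular":[0,0,0]},{"gripper":0,"offset":[0,0,0],"angular":[0,0,0]}]'
python3 - <<'E'
from h import *
R,p=tool(fr(RESTYAW,40),REST);plan(R,p,1)
E
```

```text
time: 2.23
position: [0.5081, 0.3756, 0.1343]
tcp_rot: [-0.234, 0.683, 0.645, 0.25]
force: [0.9, -0.3, 0.5]
finger_gap: 0.0872
grasp_force: 0.0
1 x off [1.0, -2.8, 3.5] ang [0.0056, -0.0012, -0.0027] |d|=4.6 |w|=0.006
```

```bash

python3 -m crank '[{"gripper":0,"offset":[1,-2.8,3.5],"angular":[0,0,0]},{"gripper":0,"offset":[0,0,0],"angular":[0,0,0]},{"gripper":0,"offset":[0,0,0],"angular":[0,0,0]}]'
python3 - <<'E'
from h import *
R,p=tool(fr(RESTYAW,40),REST);plan(R,p,1)
E
python3 -m crank '[{"gripper":0,"offset":[0,0,0],"angular":[0,0,0]}]'
python3 - <<'E'
from h import *
R,p=tool(fr(RESTYAW,40),REST);plan(R,p,1)
E
```

```text
time: 2.48
position: [0.5049, 0.3801, 0.1328]
tcp_rot: [-0.235, 0.682, 0.646, 0.25]
force: [0.3, -0.6, -0.1]
finger_gap: 0.0872
grasp_force: 0.0
1 x off [-1.2, 0.8, -0.4] ang [0.0046, -0.0021, -0.001] |d|=1.5 |w|=0.005
time: 2.57
position: [0.505, 0.38, 0.1327]
tcp_rot: [-0.235, 0.682, 0.646, 0.25]
force: [0.4, -0.2, 0.3]
finger_gap: 0.0872
grasp_force: 0.0
1 x off [-1.1, 0.6, -0.4] ang [0.0048, -0.0019, -0.0011] |d|=1.3 |w|=0.005
```

```bash

python3 -m crank '[{"gripper":1,"offset":[0,0,0],"angular":[0,0,0]},{"gripper":1,"offset":[0,0,0],"angular":[0,0,0]},{"gripper":1,"offset":[0,0,0],"angular":[0,0,0]},{"gripper":1,"offset":[0,0,0],"angular":[0,0,0]},{"gripper":1,"offset":[0,0,0],"angular":[0,0,0]},{"gripper":1,"offset":[0,0,0],"angular":[0,0,0]},{"gripper":1,"offset":[0,0,0],"angular":[0,0,0]}]' 60
python3 - <<'E'
from h import *
s,R,p=cur();F=fr(RESTYAW,40)
json.dump(dict(R=(F.T@R).tolist(),p=(F.T@(p-REST)).tolist()),open('grip.json','w'));print(F.T@R,F.T@(p-REST))
E
```

```text
time: 3.15
position: [0.505, 0.3799, 0.1323]
tcp_rot: [-0.235, 0.682, 0.646, 0.25]
force: [-0.3, 0.2, 0.2]
finger_gap: 0.0481
grasp_force: 0.0
[[ 0.99999771 -0.00149394  0.00153295]
 [-0.00148702 -0.99998875 -0.00450484]
 [ 0.00153967  0.00450255 -0.99998868]] [140.74726047   0.61230361  19.31053513]
```

Fingers are still closing, so continue.

```bash

python3 -m crank '[{"gripper":1,"offset":[0,0,0],"angular":[0,0,0]},{"gripper":1,"offset":[0,0,0],"angular":[0,0,0]},{"gripper":1,"offset":[0,0,0],"angular":[0,0,0]},{"gripper":1,"offset":[0,0,0],"angular":[0,0,0]},{"gripper":1,"offset":[0,0,0],"angular":[0,0,0]},{"gripper":1,"offset":[0,0,0],"angular":[0,0,0]},{"gripper":1,"offset":[0,0,0],"angular":[0,0,0]}]' 60
python3 - <<'E'
from h import *
s,R,p=cur();F=fr(RESTYAW,40);print(s['finger_gap'],s['grasp_force'])
json.dump(dict(R=(F.T@R).tolist(),p=(F.T@(p-REST)).tolist()),open('grip.json','w'));print(F.T@R,F.T@(p-REST))
U=p+np.array([0,0,0])+F[:,2]*60
a=plan(R,U,3)
# to pre-pry: trowel level, tip 60 mm before face
Rm=fr(180+MY,0); o=mp(-75-70,0,150); b=plan(*tool(Rm,o),16,a)
E
```

```text
time: 3.73
position: [0.505, 0.3799, 0.1323]
tcp_rot: [-0.235, 0.682, 0.646, 0.25]
force: [0.6, 0.4, 0.1]
finger_gap: 0.0209
grasp_force: 60.0
0.020943198362751915 59.97145475819707
[[ 0.99999766 -0.00149179  0.00156549]
 [-0.00148463 -0.9999885  -0.0045601 ]
 [ 0.00157228  0.00455777 -0.99998838]] [140.77726698   0.58746369  19.31700595]
3 x off [0.0, 0.1, -20.0] ang [0.0, 0.0, 0.0] |d|=20.0 |w|=0.000
16 x off [-14.7, -2.8, -5.2] ang [0.006, -0.0433, -0.0168] |d|=15.9 |w|=0.047
```

```bash

python3 -m crank '[{"gripper":1,"offset":[0,0,-20],"angular":[0,0,0]},{"gripper":1,"offset":[0,0,-20],"angular":[0,0,0]},{"gripper":1,"offset":[0,0,-20],"angular":[0,0,0]},{"gripper":1,"offset":[-14.7,-2.8,-5.2],"angular":[0.006,-0.043,-0.017]},{"gripper":1,"offset":[-14.7,-2.8,-5.2],"angular":[0.006,-0.043,-0.017]},{"gripper":1,"offset":[-14.7,-2.8,-5.2],"angular":[0.006,-0.043,-0.017]},{"gripper":1,"offset":[-14.7,-2.8,-5.2],"angular":[0.006,-0.043,-0.017]},{"gripper":1,"offset":[-14.7,-2.8,-5.2],"angular":[0.006,-0.043,-0.017]},{"gripper":1,"offset":[-14.7,-2.8,-5.2],"angular":[0.006,-0.043,-0.017]},{"gripper":1,"offset":[-14.7,-2.8,-5.2],"angular":[0.006,-0.043,-0.017]}]' &&
python3 -m crank '[{"gripper":1,"offset":[-14.7,-2.8,-5.2],"angular":[0.006,-0.043,-0.017]},{"gripper":1,"offset":[-14.7,-2.8,-5.2],"angular":[0.006,-0.043,-0.017]},{"gripper":1,"offset":[-14.7,-2.8,-5.2],"angular":[0.006,-0.043,-0.017]},{"gripper":1,"offset":[-14.7,-2.8,-5.2],"angular":[0.006,-0.043,-0.017]},{"gripper":1,"offset":[-14.7,-2.8,-5.2],"angular":[0.006,-0.043,-0.017]},{"gripper":1,"offset":[-14.7,-2.8,-5.2],"angular":[0.006,-0.043,-0.017]},{"gripper":1,"offset":[-14.7,-2.8,-5.2],"angular":[0.006,-0.043,-0.017]},{"gripper":1,"offset":[-14.7,-2.8,-5.2],"angular":[0.006,-0.043,-0.017]},{"gripper":1,"offset":[-14.7,-2.8,-5.2],"angular":[0.006,-0.043,-0.017]},{"gripper":1,"offset":[0,0,0],"angular":[0,0,0]}]' &&
python3 -m crank '[{"gripper":1,"offset":[0,0,0],"angular":[0,0,0]},{"gripper":1,"offset":[0,0,0],"angular":[0,0,0]}]'
cat > see.py <<'E'
import sys
from h import *
from plant import r
for n in sys.argv[2:]:
    p,d=r.camera(n);c=r.calibration(n);cv2.imwrite(f'pics/{n}{sys.argv[1]}.png',p[:,:,::-1]);np.savez(f'{n}{sys.argv[1]}.npz',p=p,d=d,**c)
E
python3 see.py 2 top scene wrist
python3 - <<'E'
from h import *
s,R,o=trowel();print(o,R)
Rm=fr(180+MY,0); b=plan(*tool(Rm,mp(-145,0,150)),1)
E
```

```text
time: 4.57
position: [0.4826, 0.2347, 0.1527]
tcp_rot: [-0.134, 0.668, 0.718, 0.144]
force: [-0.1, 0.0, -1.1]
finger_gap: 0.0208
grasp_force: 60.0
time: 5.4
position: [0.477, 0.0938, 0.1694]
tcp_rot: [0.001, 0.623, 0.782, 0.004]
force: [-0.4, 0.5, -1.4]
finger_gap: 0.0204
grasp_force: 60.0
time: 5.57
position: [0.4766, 0.0958, 0.1685]
tcp_rot: [-0.001, 0.623, 0.782, 0.005]
force: [0.5, 0.2, -1.5]
finger_gap: 0.0203
grasp_force: 60.0
[508.96364815 -41.46403231 148.46908148] [[-2.25861345e-01 -9.74159441e-01 -1.93418763e-04]
 [ 9.74147069e-01 -2.25857466e-01 -5.08847743e-03]
 [ 4.91330325e-03 -1.33770868e-03  9.99987035e-01]]
1 x off [-0.9, -0.2, -0.8] ang [0.0013, -0.0049, 0.0027] |d|=1.2 |w|=0.006
```

View pics/scene2.png

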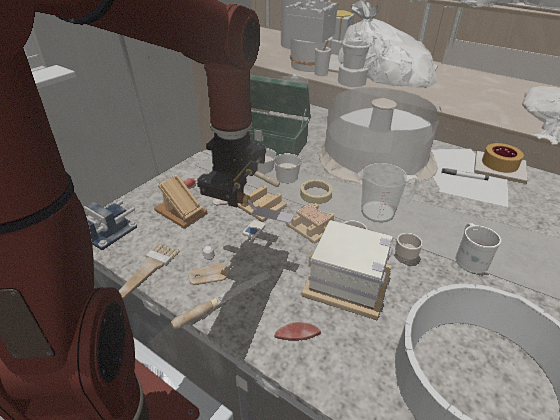

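View pics/wrist2.png

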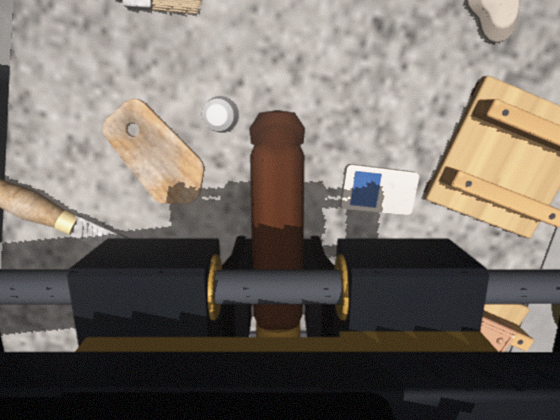

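Scene: the trowel is held level, with its blade at about (270,213) ahead of the mould. Wrist: the handle is square in the pads. Next I measure the blade and the mould front in the same frames.

```bash
python3 - <<'E'
from h import *
s,R,o=trowel()
ax=np.radians(MY);Mx=np.array([[np.cos(ax),np.sin(ax),0],[-np.sin(ax),np.cos(ax),0],[0,0,1]])
for n in('top','scene'):
    p,d,P=load(n+'2.npz');P=P*1000;T=(P-o)@R
    m=(d>0)&(T[...,0]>-10)&(T[...,0]<88)&(abs(T[...,1])<22)&(abs(T[...,2]-3)<9)
    nn,l,st,_=cv2.connectedComponentsWithStats(m.astype(np.uint8));m=l==1+np.argmax(st[1:,4])
    q=T[m];print(n,len(q),'x',np.percentile(q[:,0],[0,1,50]).round(1),'y',np.percentile(q[:,1],[1,50,99]).round(1))
    for a in range(-5,85,15):
        k=q[(q[:,0]>a)&(q[:,0]<a+15)&(abs(q[:,1])<11)]
        if len(k):print('  ',a,len(k),'z',np.median(k[:,2]).round(2),'ymid',((k[:,1].min()+k[:,1].max())/2).round(1))
    # mould in mould coords
    M=(P-MO)@Mx.T;ok=d>0
    k=M[ok&(abs(M[...,0])<55)&(abs(M[...,1])<55)&(abs(M[...,2]-116)<8)];print('cover z',np.median(k[:,2]))
    k=M[ok&(abs(M[...,2]-116)<4)&(abs(M[...,0])<95)&(abs(M[...,1])<90)]
    print('cover x',np.percentile(k[:,0],[.5,2,98,99.5]).round(1),'y',np.percentile(k[:,1],[.5,2,98,99.5]).round(1))
    k=M[ok&(M[...,2]>30)&(M[...,2]<80)&(abs(M[...,1])<55)&(M[...,0]<-55)&(M[...,0]>-95)];print('front face x',np.median(k[:,0]) if len(k) else None,len(k))
    k=M[ok&(M[...,2]>30)&(M[...,2]<80)&(abs(M[...,0])<55)&(M[...,1]<-55)&(M[...,1]>-95)];print('-y face y',np.median(k[:,1]) if len(k) else None,len(k))
    k=M[ok&(M[...,2]>30)&(M[...,2]<80)&(abs(M[...,0])<55)&(M[...,1]>55)&(M[...,1]<95)];print('+y face y',np.median(k[:,1]) if len(k) else None,len(k))
E
```

```text
top 567 x [-0.4  0.7 43.3] y [-11.4   3.2  18. ]
   -5 50 z 3.96 ymid 0.2
   10 71 z 3.01 ymid 0.0
   25 71 z 2.51 ymid -0.0
   40 72 z 1.27 ymid -0.0
   55 69 z 1.95 ymid -0.1
   70 71 z 1.66 ymid 0.1
cover z 116.5609603852839
cover x [-75.2 -73.2  71.9  74.2] y [-70.8 -68.8  66.1  68.3]
front face x -76.39912039823213 91
-y face y None 0
+y face y 93.82455495156431 17
scene 360 x [-2.2 -1.5 42.1] y [-15.2   1.9  16.4]
   -5 33 z 2.13 ymid -0.1
   10 39 z 2.11 ymid 0.3
   25 41 z 1.73 ymid -0.3
   40 36 z 1.32 ymid -0.1
   55 36 z 0.63 ymid 0.1
   70 40 z 0.41 ymid -0.1
cover z 115.6881335349206
cover x [-72.7 -70.2  73.4  75.5] y [-69.1 -67.7  68.5  70.9]
front face x -77.73184644634232 3
-y face y -68.13591352112869 799
+y face y None 0
```

```bash
python3 - <<'E'
from h import *
g=json.load(open('grip.json'));Q=Ro.from_rotvec([0,.027,0]).as_matrix();c=np.array([0,1.7,0])
g2=dict(R=(Q.T@np.array(g['R'])).tolist(),p=(Q.T@(np.array(g['p'])-c)).tolist());json.dump(g2,open('grip.json','w'))
s,R,o=trowel();print(o,R[:,0])
Rm=fr(180+MY,0);a=plan(*tool(Rm,mp(-90,0,85)),8);plan(*tool(Rm,mp(-49,0,85)),5,a)
E
```

```text
[507.3075771  -41.84799    148.46680737] [-0.2257738   0.97392939 -0.02208486]
8 x off [-7.2, 0.2, 7.4] ang [0.0002, 0.0028, 0.0003] |d|=10.3 |w|=0.003
5 x off [-8.2, 0.0, -0.2] ang [0.0, 0.0, 0.0] |d|=8.2 |w|=0.000
```

```bash

python3 -m crank '[{"gripper":1,"offset":[-7.2,0.2,7.4],"angular":[0,0.003,0]},{"gripper":1,"offset":[-7.2,0.2,7.4],"angular":[0,0.003,0]},{"gripper":1,"offset":[-7.2,0.2,7.4],"angular":[0,0.003,0]},{"gripper":1,"offset":[-7.2,0.2,7.4],"angular":[0,0.003,0]},{"gripper":1,"offset":[-7.2,0.2,7.4],"angular":[0,0.003,0]},{"gripper":1,"offset":[-7.2,0.2,7.4],"angular":[0,0.003,0]},{"gripper":1,"offset":[-7.2,0.2,7.4],"angular":[0,0.003,0]},{"gripper":1,"offset":[-5,0.2,7.4],"angular":[0,0.003,0]},{"gripper":1,"offset":[0,0,0],"angular":[0,0,0]},{"gripper":1,"offset":[0,0,0],"angular":[0,0,0]}]'
python3 see.py 3 scene top
python3 - <<'E'
from h import *
s,R,o=trowel();print(o-mp(-75,0,85),R[:,0],s['force'])
Rm=fr(180+MY,0);a=plan(*tool(Rm,mp(-92,0,85)),1);plan(*tool(Rm,mp(-49,0,85)),6)
ax=np.radians(MY);Mx=np.array([[np.cos(ax),np.sin(ax),0],[-np.sin(ax),np.cos(ax),0],[0,0,1]])
for n in('top','scene'):
    p,d,P=load(n+'3.npz');P=P*1000;T=(P-o)@R
    m=(d>0)&(T[...,0]>-6)&(T[...,0]<85)&(abs(T[...,1])<22)&(abs(T[...,2]-3)<7)
    q=T[m];print(n,'x',np.percentile(q[:,0],[1]),'y',np.percentile(q[:,1],[3,97]),[np.median(q[(abs(q[:,0]-a)<10)&(abs(q[:,1])<11),2]).round(1) for a in(5,25,45,65)])
p=cv2.imread('pics/scene3.png')[180:300,220:420];cv2.imwrite('pics/c3.png',cv2.resize(p,None,fx=4,fy=4,interpolation=cv2.INTER_CUBIC))
E
```

```text
time: 6.55
position: [0.4907, 0.042, 0.1082]
tcp_rot: [-0.01, 0.623, 0.782, 0.011]
force: [0.5, 0.4, -1.2]
finger_gap: 0.0205
grasp_force: 60.0
[-2.45198459 16.79570742  0.66217062] [-0.2262593   0.97406633  0.0012266 ] [-0.35503347 -0.30614125 -1.00803679]
1 x off [0.1, -0.9, 0.8] ang [0.002, -0.0012, 0.0031] |d|=1.2 |w|=0.004
6 x off [-7.1, -0.1, -0.1] ang [0.0003, -0.0002, 0.0005] |d|=7.2 |w|=0.001
top x [-0.4990276] y [-12.17563959  15.97990346] [np.float64(3.5), np.float64(3.0), np.float64(2.9), np.float64(nan)]
scene x [-2.1425766] y [-15.4378207   14.50088694] [np.float64(1.7), np.float64(1.8), np.float64(1.7), np.float64(1.3)]
  return _methods._mean(a, axis=axis, dtype=dtype,
  ret = ret.dtype.type(ret / rcount)
```

View pics/c3.png

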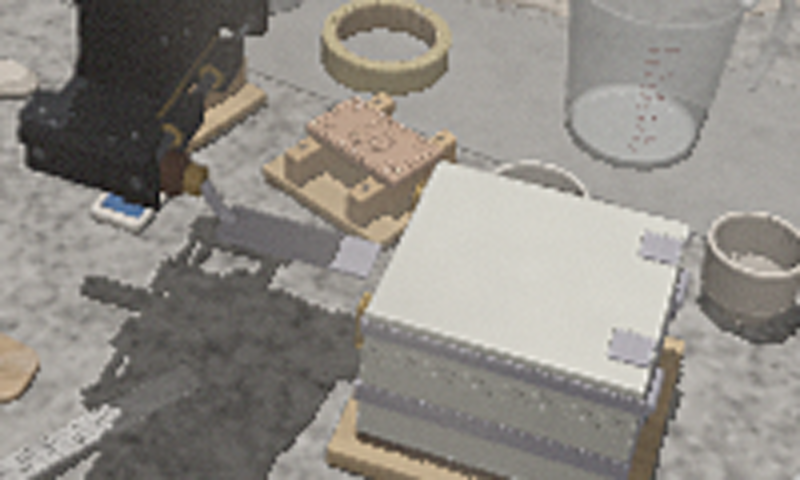

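Crop: the level blade (tip near (370,255)) points square at the front, under the cover's rim. Inserting.

```bash

python3 -m crank '[{"gripper":1,"offset":[-7,-0.1,0],"angular":[0,0,0]},{"gripper":1,"offset":[-7,-0.1,0],"angular":[0,0,0]},{"gripper":1,"offset":[-7,-0.1,0],"angular":[0,0,0]},{"gripper":1,"offset":[0,0,0],"angular":[0,0,0]}]'
python3 -m crank '[{"gripper":1,"offset":[-7,-0.1,0],"angular":[0,0,0]},{"gripper":1,"offset":[-7,-0.1,0],"angular":[0,0,0]},{"gripper":1,"offset":[-6,-0.1,0],"angular":[0,0,0]},{"gripper":1,"offset":[0,0,0],"angular":[0,0,0]},{"gripper":1,"offset":[0,0,0],"angular":[0,0,0]}]'
python3 - <<'E'
from h import *
s,R,o=trowel();a=np.radians(MY);d=o-mp(0,0,0);print('mould',d[0]*np.cos(a)+d[1]*np.sin(a),-d[0]*np.sin(a)+d[1]*np.cos(a),d[2],R[:,0],s['force'],s['moment'])
def pry(al,ins=26,dz=0):
    al=np.radians(al); return tool(fr(180+MY,-np.degrees(al)),mp(-75+ins*np.cos(al),0,83+ins*np.sin(al)+dz))
f=None
for al,N in((10,4),(16,3),(22,3),(28,3)): f=plan(*pry(al),N,f)
E
```

```text
time: 6.98
position: [0.4958, 0.02, 0.1084]
tcp_rot: [-0.009, 0.623, 0.782, 0.012]
force: [0.6, -0.4, -1.6]
finger_gap: 0.0205
grasp_force: 60.0
time: 7.4
position: [0.4996, 0.002, 0.1075]
tcp_rot: [-0.01, 0.623, 0.782, 0.012]
force: [0.8, -0.3, -1.3]
finger_gap: 0.0205
grasp_force: 60.0
mould -50.22954618193902 0.3165641963179304 84.20494273264154 [-0.22508549  0.97433835  0.00114234] [ 0.79159856 -0.30218663 -1.25133306] [-0.09632018  0.04130462 -0.0077633 ]
4 x off [0.5, -0.0, 5.4] ang [0.0004, -0.0439, 0.0002] |d|=5.4 |w|=0.044
3 x off [0.6, -0.0, 4.0] ang [-0.0001, -0.0349, -0.0002] |d|=4.1 |w|=0.035
3 x off [0.6, -0.0, 4.0] ang [-0.0001, -0.0349, -0.0002] |d|=4.1 |w|=0.035
3 x off [0.6, -0.0, 4.0] ang [-0.0001, -0.0349, -0.0002] |d|=4.1 |w|=0.035
```

```bash

python3 -m crank '[{"gripper":1,"offset":[0.5,0,5.4],"angular":[0,-0.044,0]},{"gripper":1,"offset":[0.5,0,5.4],"angular":[0,-0.044,0]},{"gripper":1,"offset":[0.5,0,5.4],"angular":[0,-0.044,0]},{"gripper":1,"offset":[0.5,0,5.4],"angular":[0,-0.044,0]},{"gripper":1,"offset":[0,0,0],"angular":[0,0,0]}]'
python3 -m crank '[{"gripper":1,"offset":[0.6,0,4],"angular":[0,-0.035,0]},{"gripper":1,"offset":[0.6,0,4],"angular":[0,-0.035,0]},{"gripper":1,"offset":[0.6,0,4],"angular":[0,-0.035,0]},{"gripper":1,"offset":[0,0,0],"angular":[0,0,0]}]'
python3 -m crank '[{"gripper":1,"offset":[0.6,0,4],"angular":[0,-0.035,0]},{"gripper":1,"offset":[0.6,0,4],"angular":[0,-0.035,0]},{"gripper":1,"offset":[0.6,0,4],"angular":[0,-0.035,0]},{"gripper":1,"offset":[0,0,0],"angular":[0,0,0]}]'
cat > cov.py <<'E'
import sys
from h import *
s,R,o=trowel();a=np.radians(MY);d=o-mp(0,0,0);print('trowel in mould',np.round([d[0]*np.cos(a)+d[1]*np.sin(a),-d[0]*np.sin(a)+d[1]*np.cos(a),d[2]],1),'pitch',np.degrees(np.arcsin(R[2,0])).round(1),s['force'].round(1),s['moment'].round(2),s['time'])
Mx=np.array([[np.cos(a),np.sin(a),0],[-np.sin(a),np.cos(a),0],[0,0,1]])
for n in sys.argv[2:]:
    p,dd,P=load(n+sys.argv[1]+'.npz');M=(P*1000-MO)@Mx.T
    for x0 in range(-70,71,20):
        k=M[(dd>0)&(abs(M[...,0]-x0)<10)&(abs(M[...,1])<60)&(M[...,2]>40)]
        if len(k):print(n,x0,len(k),np.percentile(k[:,2],[10,50,90]).round(1))
E
python3 see.py 4 scene; python3 cov.py 4 scene
```

```text
time: 7.82
position: [0.4986, 0.0054, 0.0849]
tcp_rot: [0.059, 0.62, 0.781, -0.044]
force: [-0.2, 0.2, -0.4]
finger_gap: 0.0204
grasp_force: 60.0
time: 8.15
position: [0.4994, 0.0039, 0.0735]
tcp_rot: [0.1, 0.617, 0.777, -0.076]
force: [0.1, 0.1, 0.1]
finger_gap: 0.0206
grasp_force: 60.0
time: 8.48
position: [0.4995, 0.0029, 0.061]
tcp_rot: [0.14, 0.613, 0.77, -0.108]
force: [-0.5, 2.0, -2.0]
finger_gap: 0.0205
grasp_force: 60.0
trowel in mould [-52.2   0.6  92.4] pitch -21.9 [-0.9  2.4 -2.3] [ 1.13  0.32 -0.  ] 8.5333
scene -70 234 [111.7 120.8 122.4]
scene -50 320 [119.  120.5 121.6]
scene -30 329 [118.2 119.7 121.1]
scene -10 328 [117.6 119.  120.2]
scene 10 335 [117.  118.2 119.5]
scene 30 346 [116.  117.5 119. ]
scene 50 351 [115.2 116.7 118.4]
scene 70 372 [ 93.6 116.2 118.4]
```

```bash

python3 -m crank '[{"gripper":1,"offset":[0.6,0,4],"angular":[0,-0.035,0]},{"gripper":1,"offset":[0.6,0,4],"angular":[0,-0.035,0]},{"gripper":1,"offset":[0.6,0,4],"angular":[0,-0.035,0]},{"gripper":1,"offset":[0.6,0,4],"angular":[0,-0.035,0]},{"gripper":1,"offset":[0,0,0],"angular":[0,0,0]}]'
python3 see.py 5 scene; python3 cov.py 5 scene
```

```text
time: 8.95
position: [0.5006, -0.0022, 0.0456]
tcp_rot: [0.194, 0.604, 0.758, -0.151]
force: [-1.2, 1.5, -1.7]
finger_gap: 0.0205
grasp_force: 60.0
trowel in mould [-53.1   0.4  96. ] pitch -30.0 [-0.6  2.2 -2.5] [ 1.39  0.43 -0.02] 9.0
scene -70 235 [115.  124.4 126. ]
scene -50 329 [122.2 123.6 125.2]
scene -30 324 [120.9 122.4 123.7]
scene -10 335 [119.9 121.2 122.7]
scene 10 343 [118.5 119.9 121.3]
scene 30 350 [117.4 118.7 120.1]
scene 50 346 [116.4 117.6 119.1]
scene 70 375 [ 94.1 116.6 118.7]
```

```bash
cat >>h.py <<'E'
def arc(th,al,r=130):
    "tool pose with the blade tip's top at r from the hinge, cover angle th, tip up by al deg"
    R=fr(180+MY,-al);return tool(R,mp(75-r*np.cos(th),0,90+r*np.sin(th))-R@np.array([0,0,3.]))
E
python3 - <<'E'
from h import *
f=None
for th,al,N in((.14,28,3),(.3,22,5),(.5,17,5),(.7,14,5)): f=plan(*arc(th,al),N,f)
E
```

```text
3 x off [-1.9, -0.1, -4.3] ang [0.0002, 0.0114, 0.0002] |d|=4.7 |w|=0.011
5 x off [-2.8, 0.0, -6.3] ang [0.0, 0.0209, 0.0001] |d|=6.9 |w|=0.021
5 x off [-3.7, 0.0, -6.4] ang [0.0, 0.0175, 0.0001] |d|=7.4 |w|=0.017
5 x off [-4.1, 0.0, -4.9] ang [0.0, 0.0105, 0.0] |d|=6.4 |w|=0.010
```

```bash

python3 -m crank '[{"gripper":1,"offset":[-1.9,0,-4.3],"angular":[0,0.011,0]},{"gripper":1,"offset":[-1.9,0,-4.3],"angular":[0,0.011,0]},{"gripper":1,"offset":[-1.9,0,-4.3],"angular":[0,0.011,0]},{"gripper":1,"offset":[-2.8,0,-6.3],"angular":[0,0.021,0]},{"gripper":1,"offset":[-2.8,0,-6.3],"angular":[0,0.021,0]},{"gripper":1,"offset":[-2.8,0,-6.3],"angular":[0,0.021,0]},{"gripper":1,"offset":[-2.8,0,-6.3],"angular":[0,0.021,0]},{"gripper":1,"offset":[-2.8,0,-6.3],"angular":[0,0.021,0]},{"gripper":1,"offset":[0,0,0],"angular":[0,0,0]}]'
python3 see.py 6 scene top; python3 cov.py 6 scene
python3 - <<'E'
from h import *
s,R,o=trowel()
for n in('top','scene'):
    p,d,P=load(n+'6.npz');P=P*1000;T=(P-o)@R
    m=(d>0)&(T[...,0]>15)&(T[...,0]<85)&(abs(T[...,1])<22)&(abs(T[...,2]-3)<12)
    q=T[m];print(n,len(q),[(a,np.median(q[(abs(q[:,0]-a)<8)&(abs(q[:,1])<11),2]).round(1)) for a in range(20,90,10)])
E
```

```text
time: 9.75
position: [0.5015, -0.0026, 0.097]
tcp_rot: [0.141, 0.615, 0.769, -0.106]
force: [0.7, -0.3, -2.6]
finger_gap: 0.0206
grasp_force: 60.0
trowel in mould [-47.6   0.2 126.8] pitch -22.1 [-0.4 -0.3 -2.7] [0.77 0.16 0.07] 9.85
scene -70 215 [ 88.3 125.9 155.5]
scene -50 408 [ 89.8 157.5 160.5]
scene -30 431 [ 91.2 151.5 154.7]
scene -10 416 [ 91.1 145.  148. ]
scene 10 399 [ 91.5 138.4 141.6]
scene 30 376 [128.6 132.1 135.1]
scene 50 371 [122.6 125.8 128.6]
scene 70 369 [116.6 119.7 122.7]
top 390 [(20, np.float64(3.6)), (30, np.float64(3.9)), (40, np.float64(3.6)), (50, np.float64(3.9)), (60, np.float64(3.7)), (70, np.float64(3.5)), (80, np.float64(3.3))]
scene 196 [(20, np.float64(2.9)), (30, np.float64(2.7)), (40, np.float64(3.0)), (50, np.float64(3.0)), (60, np.float64(3.0)), (70, np.float64(3.2)), (80, np.float64(3.3))]
```

View pics/scene6.png

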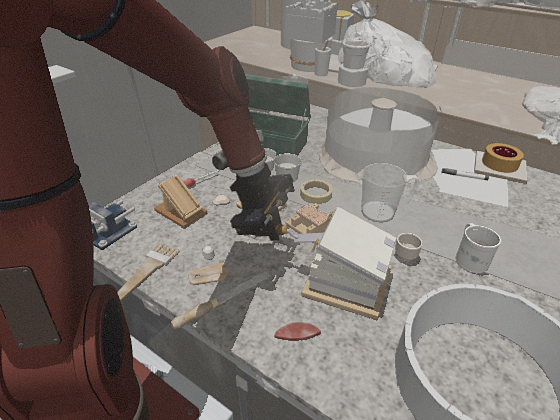

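The cover is raised to about 0.31 rad on the blade, and the grip hasn't shifted. Continuing the arc.

```bash

python3 - <<'E'
from h import *
f=None
for th,al,N in((.6,15,5),(.9,12,5),(1.2,10,5),(1.5,8,5),(1.8,8,6)): f=plan(*arc(th,al),N,f)
E
```

```text
5 x off [-5.6, 0.0, -8.9] ang [0.0006, 0.0249, -0.0002] |d|=10.6 |w|=0.025
5 x off [-6.6, 0.0, -5.9] ang [0.0, 0.0105, 0.0] |d|=8.8 |w|=0.010
5 x off [-7.4, 0.0, -3.7] ang [0.0, 0.007, 0.0] |d|=8.3 |w|=0.007
5 x off [-7.9, 0.0, -1.7] ang [0.0, 0.007, 0.0] |d|=8.0 |w|=0.007
6 x off [-6.4, 0.0, 1.2] ang [0.0, 0.0, 0.0] |d|=6.5 |w|=0.000
```

```bash

python3 -m crank '[{"gripper":1,"offset":[-5.6,0,-8.9],"angular":[0,0.025,0]},{"gripper":1,"offset":[-5.6,0,-8.9],"angular":[0,0.025,0]},{"gripper":1,"offset":[-5.6,0,-8.9],"angular":[0,0.025,0]},{"gripper":1,"offset":[-5.6,0,-8.9],"angular":[0,0.025,0]},{"gripper":1,"offset":[-5.6,0,-8.9],"angular":[0,0.025,0]},{"gripper":1,"offset":[-6.6,0,-5.9],"angular":[0,0.01,0]},{"gripper":1,"offset":[-6.6,0,-5.9],"angular":[0,0.01,0]},{"gripper":1,"offset":[-6.6,0,-5.9],"angular":[0,0.01,0]},{"gripper":1,"offset":[-6.6,0,-5.9],"angular":[0,0.01,0]},{"gripper":1,"offset":[-6.6,0,-5.9],"angular":[0,0.01,0]}]'
python3 -m crank '[{"gripper":1,"offset":[0,0,0],"angular":[0,0,0]}]'
python3 see.py 7 scene; python3 cov.py 7 scene
python3 - <<'E'
from h import *
f=None
for th,al,N in((1.2,10,5),(1.5,8,5),(1.8,8,6)): f=plan(*arc(th,al),N,f)
E
```

```text
time: 10.68
position: [0.5087, -0.0402, 0.1817]
tcp_rot: [0.073, 0.62, 0.779, -0.055]
force: [1.0, 0.4, -2.9]
finger_gap: 0.0209
grasp_force: 60.0
time: 10.77
position: [0.5096, -0.0416, 0.1828]
tcp_rot: [0.074, 0.621, 0.778, -0.054]
force: [-0.2, -0.6, -0.7]
finger_gap: 0.0203
grasp_force: 60.0
trowel in mould [-4.60e+00 -1.00e-01  1.89e+02] pitch -12.2 [-0.3  0.4 -0.9] [ 0.4   0.1  -0.01] 10.8167
scene -70 322 [ 82.1  89.4 178.4]
scene -50 363 [ 82.6  89.9 182.4]
scene -30 450 [ 91.1 101.4 205.7]
scene -10 543 [ 94.  105.3 221.3]
scene 10 625 [ 89.8 211.1 222.7]
scene 30 553 [ 88.3 187.8 202.1]
scene 50 469 [ 89.7 163.8 176.5]
scene 70 398 [129.1 140.  150.9]
5 x off [-7.3, 0.1, -3.7] ang [0.0006, 0.0075, -0.0] |d|=8.2 |w|=0.008
5 x off [-7.9, 0.0, -1.7] ang [0.0, 0.007, 0.0] |d|=8.0 |w|=0.007
6 x off [-6.4, 0.0, 1.2] ang [0.0, 0.0, 0.0] |d|=6.5 |w|=0.000
```

```bash

python3 -m crank '[{"gripper":1,"offset":[-7.3,0.1,-3.7],"angular":[0,0.008,0]},{"gripper":1,"offset":[-7.3,0.1,-3.7],"angular":[0,0.008,0]},{"gripper":1,"offset":[-7.3,0.1,-3.7],"angular":[0,0.008,0]},{"gripper":1,"offset":[-7.3,0.1,-3.7],"angular":[0,0.007,0]},{"gripper":1,"offset":[-7.3,0.1,-3.7],"angular":[0,0.007,0]},{"gripper":1,"offset":[-7.9,0,-1.7],"angular":[0,0.007,0]},{"gripper":1,"offset":[-7.9,0,-1.7],"angular":[0,0.007,0]},{"gripper":1,"offset":[-7.9,0,-1.7],"angular":[0,0.007,0]},{"gripper":1,"offset":[-7.9,0,-1.7],"angular":[0,0.007,0]},{"gripper":1,"offset":[-7.9,0,-1.7],"angular":[0,0.007,0]}]'
python3 -m crank '[{"gripper":1,"offset":[-6.4,0,1.2],"angular":[0,0,0]},{"gripper":1,"offset":[-6.4,0,1.2],"angular":[0,0,0]},{"gripper":1,"offset":[-6.4,0,1.2],"angular":[0,0,0]},{"gripper":1,"offset":[-6.4,0,1.2],"angular":[0,0,0]},{"gripper":1,"offset":[-6.4,0,1.2],"angular":[0,0,0]},{"gripper":1,"offset":[-6.4,0,1.2],"angular":[0,0,0]},{"gripper":1,"offset":[0,0,0],"angular":[0,0,0]},{"gripper":1,"offset":[0,0,0],"angular":[0,0,0]}]'
python3 see.py 8 scene top; python3 cov.py 8 scene; python3 - <<'E'
from h import *
a=np.radians(MY);Mx=np.array([[np.cos(a),np.sin(a),0],[-np.sin(a),np.cos(a),0],[0,0,1]])
p,dd,P=load('scene8.npz');M=(P*1000-MO)@Mx.T
for z in range(100,240,20):
    k=M[(dd>0)&(M[...,2]>z)&(M[...,2]<z+20)&(abs(M[...,1])<75)&(M[...,0]>0)&(M[...,0]<180)]
    if len(k):print(z,len(k),np.percentile(k[:,0],[10,50,90]).round(1))
E
```

```text
time: 11.65
position: [0.5252, -0.11, 0.2198]
tcp_rot: [0.045, 0.622, 0.781, -0.032]
force: [0.5, -0.4, -2.0]
finger_gap: 0.0204
grasp_force: 60.0
time: 12.32
position: [0.5337, -0.1471, 0.2162]
tcp_rot: [0.045, 0.622, 0.781, -0.032]
force: [-0.0, -0.5, -1.3]
finger_gap: 0.0202
grasp_force: 60.0
trowel in mould [103.9   0.5 212.8] pitch -7.9 [-0.6  0.8 -2. ] [0.16 0.05 0.04] 12.4167
scene -70 1542 [ 89.5 422.6 518.5]
scene -50 2347 [ 91.1 455.3 591.6]
scene -30 3247 [206.3 460.1 590.2]
scene -10 1040 [ 98.7 295.7 570.7]
scene 10 439 [ 83.8  95.4 205.1]
scene 30 429 [ 82.6  89.6 204.9]
scene 50 448 [ 88.4  90.  207.6]
scene 70 464 [ 88.6  90.8 210.3]
100 315 [  3.6  83.6 101.7]
120 416 [ 88.5  96.1 107.1]
140 249 [ 96.8 108.5 117.6]
160 188 [104.1 113.9 125.5]
180 190 [109.2 116.5 133.2]
200 769 [ 22.3  83.  128.2]
220 707 [123.  134.4 146. ]
```

View pics/scene8.png

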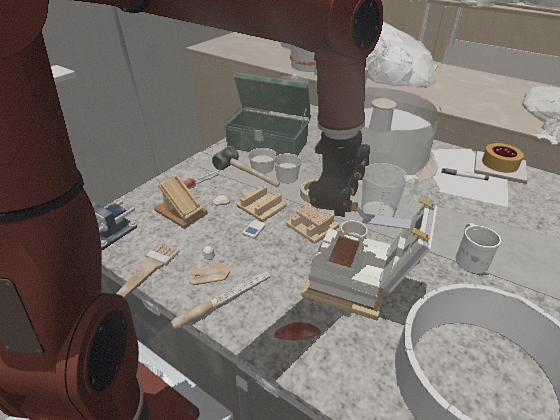

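Cover open to its stop (about 1.9 rad). The brown tile shows at (345,250) in the lower half. Backing out to the front of the mould.

```bash

python3 - <<'E'
from h import *
Rm=fr(180+MY,0)
f=plan(*tool(fr(180+MY,-6),mp(-70,0,195)),7);f=plan(*tool(Rm,mp(-92,0,84.7)),6,f)
E
```

```text
7 x off [24.9, -0.0, -0.5] ang [0.0002, 0.0049, 0.0004] |d|=24.9 |w|=0.005
6 x off [3.9, -0.1, 15.8] ang [0.0, 0.0175, 0.0001] |d|=16.3 |w|=0.017
```

```bash

python3 -m crank '[{"gripper":1,"offset":[24.9,0,-0.5],"angular":[0,0.005,0]},{"gripper":1,"offset":[24.9,0,-0.5],"angular":[0,0.005,0]},{"gripper":1,"offset":[24.9,0,-0.5],"angular":[0,0.005,0]},{"gripper":1,"offset":[24.9,0,-0.5],"angular":[0,0.005,0]},{"gripper":1,"offset":[24.9,0,-0.5],"angular":[0,0.005,0]},{"gripper":1,"offset":[24.9,0,-0.5],"angular":[0,0.005,0]},{"gripper":1,"offset":[24.9,0,-0.5],"angular":[0,0.005,0]},{"gripper":1,"offset":[3.9,0,15.8],"angular":[0,0.0175,0]},{"gripper":1,"offset":[3.9,0,15.8],"angular":[0,0.0175,0]},{"gripper":1,"offset":[3.9,0,15.8],"angular":[0,0.0175,0]}]'
python3 -m crank '[{"gripper":1,"offset":[3.9,0,15.8],"angular":[0,0.0175,0]},{"gripper":1,"offset":[3.9,0,15.8],"angular":[0,0.0175,0]},{"gripper":1,"offset":[3.9,0,15.8],"angular":[0,0.0175,0]},{"gripper":1,"offset":[0,0,0],"angular":[0,0,0]},{"gripper":1,"offset":[0,0,0],"angular":[0,0,0]}]'
python3 see.py 9 scene top; python3 cov.py 9; python3 - <<'E'
from h import *
s,R,o=trowel()
plan(*tool(fr(180+MY,0),mp(-92,0,84.7)),1)
a=np.radians(MY);Mx=np.array([[np.cos(a),np.sin(a),0],[-np.sin(a),np.cos(a),0],[0,0,1]])
for n in('top','scene'):
    p,d,P=load(n+'9.npz');P=P*1000;T=(P-o)@R;M=(P-MO)@Mx.T
    m=(d>0)&(T[...,0]>-6)&(T[...,0]<85)&(abs(T[...,1])<22)&(abs(T[...,2]-3)<7)
    q=T[m];print(n,'x',np.percentile(q[:,0],[1,3]).round(1),'y',np.percentile(q[:,1],[3,97]).round(1),[np.median(q[(abs(q[:,0]-a)<10)&(abs(q[:,1])<11),2]).round(1) for a in(5,25,45)])
    h=cv2.cvtColor(p,cv2.COLOR_RGB2HSV)
    m=(d>0)&(abs(M[...,0])<70)&(abs(M[...,1])<65)&(M[...,2]>95)&(M[...,2]<106)
    nn,l,st,_=cv2.connectedComponentsWithStats(m.astype(np.uint8));i=1+np.argmax(st[1:,4]);k=M[l==i]
    C,wh,an=cv2.minAreaRect(np.float32(k[:,:2]));print('tile in mould',np.round(C,1),np.round(wh,1),round(an,1),np.percentile(k[:,2],[10,50,90]).round(1),len(k),np.median(p[l==i],0))
    k=M[(d>0)&(abs(M[...,0])<70)&(abs(M[...,1])<65)&(M[...,2]<92)&(M[...,2]>86)];print('land/face z',np.median(k[:,2]))
    k=M[(d>0)&(abs(M[...,0]+55)<12)&(abs(M[...,1])<14)&(M[...,2]<95)&(M[...,2]>70)];print('channel floor',np.median(k[:,2]),len(k))
E
```

```text
time: 13.25
position: [0.4931, 0.0327, 0.155]
tcp_rot: [0.011, 0.622, 0.783, -0.004]
force: [0.5, -0.5, -2.3]
finger_gap: 0.0205
grasp_force: 60.0
time: 13.67
position: [0.4903, 0.0426, 0.1076]
tcp_rot: [-0.01, 0.623, 0.782, 0.011]
force: [1.1, -0.2, -0.5]
finger_gap: 0.0208
grasp_force: 60.0
trowel in mould [-91.9   1.7  85.6] pitch 0.0 [ 0.5  0.2 -1.1] [-0.09  0.04  0.04] 13.7667
1 x off [0.1, -1.2, 1.0] ang [0.0028, -0.0007, 0.0033] |d|=1.5 |w|=0.004
top x [-0.3  0.5] y [-12.1  16. ] [np.float64(3.1), np.float64(3.1), np.float64(3.1)]
tile in mould [-15.2  -0.9] [97.4 63.2] 89.6 [ 97.2 101.5 104.5] 914 [103.  61.  45.]
land/face z 89.6935907168707
channel floor 83.5470530191571 129
scene x [-1.6 -0.1] y [-15.2  14.5] [np.float64(1.4), np.float64(1.7), np.float64(1.5)]
tile in mould [-12.7   1.3] [62. 98.] 1.5 [ 96.6 100.8 103. ] 674 [161. 112.  90.]
land/face z 89.63051552338855
channel floor 82.65804987649426 78
```

```bash

python3 -m crank '[{"gripper":1,"offset":[-9,-1.2,0.6],"angular":[0.002,0,0.003]},{"gripper":1,"offset":[-10,0,0],"angular":[0,0,0]},{"gripper":1,"offset":[-10,0,0],"angular":[0,0,0]},{"gripper":1,"offset":[-10,0,0],"angular":[0,0,0]},{"gripper":1,"offset":[-10,0,0],"angular":[0,0,0]},{"gripper":1,"offset":[-10,0,0],"angular":[0,0,0]},{"gripper":1,"offset":[0,0,0],"angular":[0,0,0]}]'
python3 cov.py 9; python3 - <<'E'
from h import *
plan(*tool(fr(180+MY,0),mp(5,0,84.7)),5)
E
```

```text
time: 14.35
position: [0.5034, -0.0178, 0.1057]
tcp_rot: [-0.01, 0.625, 0.781, 0.011]
force: [-0.0, -1.3, -0.1]
finger_gap: 0.0204
grasp_force: 60.0
trowel in mould [-30.1  -1.1  82.6] pitch 0.0 [-0.  -1.3 -0.1] [-0.49 -0.02  0.03] 14.35
5 x off [-7.0, 0.2, -0.6] ang [0.0001, -0.0, -0.0006] |d|=7.0 |w|=0.001
```

```bash

python3 -m crank '[{"gripper":1,"offset":[0,0,-2.2],"angular":[0,0,0]},{"gripper":1,"offset":[-7,0.2,-0.2],"angular":[0,0,0]},{"gripper":1,"offset":[-7,0.2,-0.2],"angular":[0,0,0]},{"gripper":1,"offset":[-7,0.2,-0.2],"angular":[0,0,0]},{"gripper":1,"offset":[0,0,0],"angular":[0,0,0]}]'
python3 cov.py 9
python3 -m crank '[{"gripper":1,"offset":[-7,0.2,-0.2],"angular":[0,0,0]},{"gripper":1,"offset":[-7,0.2,-0.2],"angular":[0,0,0]},{"gripper":1,"offset":[0,0,0],"angular":[0,0,0]},{"gripper":1,"offset":[0,0,0],"angular":[0,0,0]}]'
python3 see.py 10 scene top;python3 cov.py 9; python3 - <<'E'
from h import *
plan(*tool(fr(180+MY,0),mp(5,0,84.7)),1)
s,R,o=trowel()
for n in('top','scene'):
    p,d,P=load(n+'10.npz');P=P*1000;T=(P-o)@R
    m=(d>0)&(T[...,0]>55)&(T[...,0]<90)&(abs(T[...,1])<22)&(abs(T[...,2]-3)<7)
    q=T[m];print(n,len(q),'y',np.percentile(q[:,1],[3,97]).round(1),[np.median(q[(abs(q[:,0]-a)<8)&(abs(q[:,1])<11),2]).round(1) for a in(60,75,85)])
E
```

```text
time: 14.77
position: [0.5082, -0.0372, 0.1076]
tcp_rot: [-0.01, 0.624, 0.781, 0.011]
force: [0.1, 0.2, -1.3]
finger_gap: 0.0208
grasp_force: 60.0
trowel in mould [-10.1  -0.5  84.5] pitch 0.0 [ 0.1  0.2 -1.3] [-0.1   0.07 -0.01] 14.7667
time: 15.1
position: [0.5115, -0.0496, 0.1076]
tcp_rot: [-0.01, 0.624, 0.781, 0.011]
force: [0.8, 0.1, -1.5]
finger_gap: 0.0206
grasp_force: 60.0
trowel in mould [ 1.9  0.2 84.2] pitch 0.1 [-0.3 -0.2 -1.9] [-0.12  0.04 -0.03] 15.2
1 x off [-3.0, -0.2, -0.4] ang [-0.0005, -0.0013, -0.0] |d|=3.0 |w|=0.001Traceback (most recent call last):
  File "<stdin>", line 7, in <module>
    return _quantile_unchecked(
        a, q, axis, out, overwrite_input, method, keepdims, weights)
    return _ureduce(a,
                    func=_quantile_ureduce_func,
    ...<5 lines>...
                    overwrite_input=overwrite_input,
                    method=method)
    r = func(a, **kwargs)
    result = _quantile(arr,
                       quantiles=q,
    ...<2 lines>...
                       out=out,
                       weights=wgt)
    slices_having_nans = np.isnan(arr[-1, ...])
                                  ~~~^^^^^^^^^
IndexError: index -1 is out of bounds for axis 0 with size 0
```

```bash

python3 -m crank '[{"gripper":1,"offset":[-3.2,0,-0.3],"angular":[0,0,0]},{"gripper":1,"offset":[0,0,-1.5],"angular":[0,0,0]},{"gripper":1,"offset":[0,0,-2],"angular":[0,0,0]},{"gripper":1,"offset":[0,0,-2],"angular":[0,0,0]},{"gripper":1,"offset":[0,0,-2],"angular":[0,0,0]},{"gripper":1,"offset":[0,0,-2],"angular":[0,0,0]},{"gripper":1,"offset":[0,0,-3],"angular":[0,0,0]},{"gripper":1,"offset":[0,0,-4],"angular":[0,0,0]},{"gripper":1,"offset":[0,0,-4],"angular":[0,0,0]},{"gripper":1,"offset":[0,0,0],"angular":[0,0,0]}]'
python3 -m crank '[{"gripper":1,"offset":[0,0,-5],"angular":[0,0,0]},{"gripper":1,"offset":[0,0,-6],"angular":[0,0,0]},{"gripper":1,"offset":[0,0,-7],"angular":[0,0,0]},{"gripper":1,"offset":[0,0,-7],"angular":[0,0,0]},{"gripper":1,"offset":[0,0,-6],"angular":[0,0,0]},{"gripper":1,"offset":[0,0,-3],"angular":[0,0,0]},{"gripper":1,"offset":[0,0,0],"angular":[0,0,0]},{"gripper":1,"offset":[0,0,0],"angular":[0,0,0]}]'
python3 see.py 11 scene top; python3 cov.py 9
cat > tile.py <<'E'
import sys
from h import *
s,R,o=trowel()
for n in('top','scene'):
    p,d,P=load(n+sys.argv[1]+'.npz');P=P*1000;T=(P-o)@R
    m=(d>0)&(T[...,0]>-30)&(T[...,0]<85)&(abs(T[...,1])<70)&(T[...,2]>6)&(T[...,2]<22)
    nn,l,st,_=cv2.connectedComponentsWithStats(m.astype(np.uint8));i=1+np.argmax(st[1:,4]);q=T[l==i]
    C,wh,an=cv2.minAreaRect(np.float32(q[:,:2]));print(n,'tile in trowel',np.round(C,1),np.round(wh,1),round(an,1),'z',np.percentile(q[:,2],[10,50,90]).round(1),len(q))
    A=np.c_[q[:,:2],np.ones(len(q))];print('  tilt x,y',np.linalg.lstsq(A,q[:,2],rcond=None)[0].round(3))
    m=(d>0)&(T[...,0]>55)&(T[...,0]<90)&(abs(T[...,1])<11)&(abs(T[...,2]-3)<5);print('  blade z',np.median(T[m][:,2]) if m.any() else None)
E
python3 tile.py 11
```

```text
time: 16.03
position: [0.5128, -0.0529, 0.1293]
tcp_rot: [-0.01, 0.624, 0.781, 0.011]
force: [-0.0, 0.3, -2.0]
finger_gap: 0.0207
grasp_force: 60.0
time: 16.7
position: [0.5124, -0.0538, 0.1624]
tcp_rot: [-0.01, 0.624, 0.781, 0.011]
force: [0.1, -0.0, -2.6]
finger_gap: 0.0205
grasp_force: 60.0
trowel in mould [  6.9  -0.3 138.7] pitch 0.1 [-0.5  0.2 -1.5] [ 0.05  0.1  -0.01] 16.8Traceback (most recent call last):
  File "tile.py", line 7, in <module>
    nn,l,st,_=cv2.connectedComponentsWithStats(m.astype(np.uint8));i=1+np.argmax(st[1:,4]);q=T[l==i]
                                                                       ~~~~~~~~~^^^^^^^^^^
    return _wrapfunc(a, 'argmax', axis=axis, out=out, **kwds)
    return bound(*args, **kwds)
ValueError: attempt to get argmax of an empty sequence
```

View pics/scene11.png

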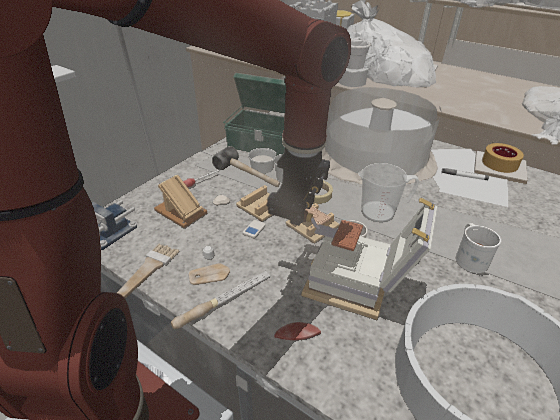

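The tile sits on the blade at (348,235), clear of the mould. The arm hides it from the top camera, so I use scene only.

```bash
sed -i "s/for n in('top','scene'):/for n in sys.argv[2:]:/" tile.py; python3 tile.py 11 scene
python3 - <<'E'
from h import *
Rs=fr(180+STY,0); c=np.array([24,0,0])
u=ST+np.array([0,0,110.])
f=plan(*tool(fr(180+MY,0),mp(-5,0,160)),3)
f=plan(*tool(Rs,u-Rs@c),25,f)
E
```

```text
scene tile in trowel [21.8 -0.1] [85.2 50. ] 89.6 z [ 9.8 12.  14. ] 626
  tilt x,y [ 1.1000e-02 -2.2000e-02  1.1721e+01]
  blade z 2.9778105418413277
3 x off [4.2, 0.1, -6.9] ang [-0.0003, -0.0004, -0.0] |d|=8.1 |w|=0.000
25 x off [5.4, 7.8, 0.7] ang [0.0014, 0.0002, -0.0485] |d|=9.5 |w|=0.049
```

```bash

python3 -m crank '[{"gripper":1,"offset":[2,0,-5],"angular":[0,0,0]},{"gripper":1,"offset":[4,0,-8],"angular":[0,0,0]},{"gripper":1,"offset":[5,2,-7],"angular":[0,0,-0.01]},{"gripper":1,"offset":[5.4,5,0.7],"angular":[0.001,0,-0.03]},{"gripper":1,"offset":[5.4,7.8,0.7],"angular":[0.001,0,-0.048]},{"gripper":1,"offset":[5.4,7.8,0.7],"angular":[0.001,0,-0.048]},{"gripper":1,"offset":[5.4,7.8,0.7],"angular":[0.001,0,-0.048]},{"gripper":1,"offset":[5.4,7.8,0.7],"angular":[0.001,0,-0.048]},{"gripper":1,"offset":[5.4,7.8,0.7],"angular":[0.001,0,-0.048]},{"gripper":1,"offset":[5.4,7.8,0.7],"angular":[0.001,0,-0.048]}]'
python3 -m crank '[{"gripper":1,"offset":[5.4,7.8,0.7],"angular":[0.001,0,-0.048]},{"gripper":1,"offset":[5.4,7.8,0.7],"angular":[0.001,0,-0.048]},{"gripper":1,"offset":[5.4,7.8,0.7],"angular":[0.001,0,-0.048]},{"gripper":1,"offset":[5.4,7.8,0.7],"angular":[0.001,0,-0.048]},{"gripper":1,"offset":[5.4,7.8,0.7],"angular":[0.001,0,-0.048]},{"gripper":1,"offset":[5.4,7.8,0.7],"angular":[0.001,0,-0.048]},{"gripper":1,"offset":[5.4,7.8,0.7],"angular":[0.001,0,-0.048]},{"gripper":1,"offset":[4,6,0.7],"angular":[0.001,0,-0.04]},{"gripper":1,"offset":[0,0,0],"angular":[0,0,0]}]'
python3 - <<'E'
from h import *
s,R,o=trowel();print(o,R)
Rs=fr(180+STY,0); c=np.array([22,0,0])
u=ST+np.array([0,0,80.])
f=plan(*tool(Rs,u-Rs@c),9)
E
```

```text
time: 17.63
position: [0.5472, 0.012, 0.1791]
tcp_rot: [-0.011, 0.486, 0.874, 0.01]
force: [-0.4, -0.0, -2.4]
finger_gap: 0.0204
grasp_force: 60.0
time: 18.38
position: [0.565, 0.0847, 0.1748]
tcp_rot: [-0.011, 0.313, 0.95, 0.008]
force: [-0.8, 0.2, -1.8]
finger_gap: 0.0204
grasp_force: 60.0
[677.31659661   0.73874775 152.11986888] [[-0.80515228 -0.59304561 -0.00516744]
 [ 0.59306106 -0.80515467 -0.00213215]
 [-0.00289613 -0.00478132  0.99998438]]
9 x off [6.3, 8.7, 4.2] ang [0.002, 0.0007, -0.0558] |d|=11.5 |w|=0.056
```

```bash

python3 -m crank '[{"gripper":1,"offset":[4,6,3],"angular":[0.002,0.001,-0.04]},{"gripper":1,"offset":[6.3,8.7,4.2],"angular":[0.002,0.001,-0.052]},{"gripper":1,"offset":[6.3,8.7,4.2],"angular":[0.002,0.001,-0.052]},{"gripper":1,"offset":[6.3,8.7,4.2],"angular":[0.002,0.001,-0.052]},{"gripper":1,"offset":[6.3,8.7,4.2],"angular":[0.002,0.001,-0.052]},{"gripper":1,"offset":[6.3,8.7,4.2],"angular":[0.002,0.001,-0.052]},{"gripper":1,"offset":[6.3,8.7,4.2],"angular":[0.002,0.001,-0.052]},{"gripper":1,"offset":[6.3,8.7,4.2],"angular":[0.002,0.001,-0.052]},{"gripper":1,"offset":[5,8,4.2],"angular":[0.002,0.001,-0.05]},{"gripper":1,"offset":[2,3,1],"angular":[0,0,-0.02]}]'
python3 -m crank '[{"gripper":1,"offset":[0,0,0],"angular":[0,0,0]},{"gripper":1,"offset":[0,0,0],"angular":[0,0,0]}]'
python3 see.py 12 scene top; python3 tile.py 12 scene top
python3 - <<'E'
from h import *
s,R,o=trowel();print(o,R[2])
Rs=fr(180+STY,0); c=np.array([22,0,0])
f=plan(*tool(Rs,ST+np.array([0,0,30.])-Rs@c),4)
for n in('scene','top'):
    p,d,P=load(n+'12.npz');Q=P[d>0]*1000;Q=Q[(abs(Q[:,2]-36)<4)&(abs(Q[:,0]-660)<65)&(abs(Q[:,1]-162)<60)];print(n,len(Q),Q.mean(0))
E
```

```text
time: 19.22
position: [0.5459, 0.1771, 0.1388]
tcp_rot: [-0.016, 0.082, 0.996, 0.003]
force: [-1.0, -0.8, -2.1]
finger_gap: 0.0204
grasp_force: 60.0
time: 19.38
position: [0.547, 0.1749, 0.1397]
tcp_rot: [-0.015, 0.085, 0.996, 0.003]
force: [0.1, -0.9, -2.1]
finger_gap: 0.0201
grasp_force: 60.0
scene tile in trowel [24.2 14.9] [59.4 49.9] 88.3 z [ 8.3 11.  13.1] 187
  tilt x,y [-0.023 -0.034 12.284]
  blade z 2.288670701314672
top tile in trowel [26.4  0.8] [83.9 50.9] 89.6 z [ 9.3 12.7 15.8] 689
  tilt x,y [ 1.3000e-02 -1.2000e-02  1.2385e+01]
  blade z 2.7361507644402048
[685.18181963 149.67565037 116.43775215] [2.08728973e-03 4.85320284e-04 9.99997704e-01]
4 x off [0.7, 0.9, 12.7] ang [0.0002, -0.0005, -0.0092] |d|=12.8 |w|=0.009
scene 231 [660.62004855 159.65332964  35.43286632]
top 115 [653.59504488 143.45531628  36.03948988]
```

```bash

python3 -m crank '[{"gripper":1,"offset":[0.7,0.9,12.7],"angular":[0,0,-0.009]},{"gripper":1,"offset":[0.7,0.9,12.7],"angular":[0,0,-0.009]},{"gripper":1,"offset":[0.7,0.9,12.7],"angular":[0,0,-0.009]},{"gripper":1,"offset":[0.7,0.9,12.7],"angular":[0,0,-0.009]},{"gripper":1,"offset":[0,0,12],"angular":[0,0,0]},{"gripper":1,"offset":[0,0,0],"angular":[0,0,0]},{"gripper":1,"offset":[0,0,0],"angular":[0,0,0]}]'
cat > st.py <<'E'
import sys
from h import *
s,R,o=trowel();print('trowel',o.round(1),'yaw',np.degrees(np.arctan2(R[1,0],R[0,0])).round(2),'z row',R[2].round(4),s['force'].round(1))
p,d,P=load('top'+sys.argv[1]+'.npz');P=P*1000
ok=(d>0)&(abs(P[...,0]-660)<75)&(abs(P[...,1]-162)<75)
z=o[2]
m=ok&(P[...,2]>z+6)&(P[...,2]<z+22)
nn,l,st,_=cv2.connectedComponentsWithStats(m.astype(np.uint8));i=1+np.argmax(st[1:,4]);q=P[l==i]
C,wh,an=cv2.minAreaRect(np.float32(q[:,:2]));print('tile world',np.round(C,1),np.round(wh,1),round(an,1),np.median(q[:,2]))
m=ok&(abs(P[...,2]-36)<4);print('bar pts',m.sum(),cv2.minAreaRect(np.float32(P[m][:,:2])))
E
python3 see.py 13 top scene; python3 st.py 13
```

```text
time: 20.07
position: [0.542, 0.1796, 0.0757]
tcp_rot: [-0.016, 0.066, 0.998, 0.003]
force: [0.2, -1.0, -1.8]
finger_gap: 0.0204
grasp_force: 60.0
trowel [681.9 160.4  53.8] yaw 172.46 z row [ 2.e-03 -9.e-04  1.e+00] [-0.4  0.  -2.2]
tile world [654.8 162.7] [84.3 49.9] 81.7 64.90501260527161
bar pts 165 ((659.9682006835938, 162.40585327148438), (71.42041015625, 98.1581802368164), 82.36468505859375)
```

```bash

python3 -m crank '[{"gripper":1,"offset":[-2.6,0,2],"angular":[0,0,-0.004]},{"gripper":1,"offset":[-2.6,0,3],"angular":[0,0,-0.004]},{"gripper":1,"offset":[0,0,3],"angular":[0,0,0]},{"gripper":1,"offset":[0,0,3],"angular":[0,0,0]},{"gripper":1,"offset":[0,0,2],"angular":[0,0,0]},{"gripper":1,"offset":[0,0,0],"angular":[0,0,0]},{"gripper":1,"offset":[0,0,0],"angular":[0,0,0]}]'
python3 see.py 14 top; python3 st.py 14
```

```text
time: 20.75
position: [0.5472, 0.1793, 0.0635]
tcp_rot: [-0.016, 0.062, 0.998, 0.004]
force: [0.0, -0.2, -2.5]
finger_gap: 0.0205
grasp_force: 60.0
trowel [686.3 161.1  40.2] yaw 172.94 z row [ 2.6e-03 -9.0e-04  1.0e+00] [-0.5  0.4 -2.9]
tile world [659.4 163.2] [83.5 51.4] 82.5 52.82076015294254
bar pts 157 ((659.4708862304688, 162.3585968017578), (71.76392364501953, 99.42022705078125), 82.07231903076172)
```

```bash

python3 -m crank '[{"gripper":1,"offset":[0,-0.3,1.5],"angular":[0,0,0]},{"gripper":1,"offset":[0,-0.3,1.5],"angular":[0,0,0]},{"gripper":1,"offset":[0,0,1.2],"angular":[0,0,0]},{"gripper":1,"offset":[0,0,1.2],"angular":[0,0,0]},{"gripper":1,"offset":[0,0,1],"angular":[0,0,0]},{"gripper":1,"offset":[0,0,1],"angular":[0,0,0]},{"gripper":1,"offset":[0,0,1],"angular":[0,0,0]},{"gripper":1,"offset":[0,0,1],"angular":[0,0,0]},{"gripper":1,"offset":[0,0,1.5],"angular":[0,0,0]},{"gripper":1,"offset":[0,0,2],"angular":[0,0,0]}]'
python3 -m crank '[{"gripper":1,"offset":[0,0,2],"angular":[0,0,0]},{"gripper":1,"offset":[0,0,2],"angular":[0,0,0]},{"gripper":1,"offset":[0,0,0],"angular":[0,0,0]},{"gripper":1,"offset":[0,0,0],"angular":[0,0,0]}]'
python3 see.py 15 top; sed -i 's/^z=o\[2\]/z=float(sys.argv[2]) if len(sys.argv)>2 else o[2]/' st.py; python3 st.py 15 33
```

```text
time: 21.63
position: [0.5471, 0.1789, 0.0508]
tcp_rot: [-0.015, 0.062, 0.998, 0.004]
force: [0.1, -0.3, -1.7]
finger_gap: 0.0206
grasp_force: 60.0
time: 21.97
position: [0.5467, 0.1789, 0.0466]
tcp_rot: [-0.015, 0.062, 0.998, 0.004]
force: [0.5, -0.6, -1.4]
finger_gap: 0.0204
grasp_force: 60.0
trowel [685.8 160.6  23.3] yaw 172.94 z row [ 2.6e-03 -9.0e-04  1.0e+00] [ 0.6 -0.9 -1.2]
tile world [659.3 163.3] [84.8 51.8] 81.8 46.1315988190816
bar pts 165 ((659.6188354492188, 163.67477416992188), (83.92076110839844, 99.00851440429688), 81.92695617675781)
```

```bash

python3 -m crank '[{"gripper":1,"offset":[6,0,0.2],"angular":[0,0,0]},{"gripper":1,"offset":[12,0,0.3],"angular":[0,0,0]},{"gripper":1,"offset":[14,0,0.4],"angular":[0,0,0]},{"gripper":1,"offset":[14,0,0.4],"angular":[0,0,0]},{"gripper":1,"offset":[14,0,0.4],"angular":[0,0,0]},{"gripper":1,"offset":[14,0,0.4],"angular":[0,0,0]},{"gripper":1,"offset":[14,0,0.4],"angular":[0,0,0]},{"gripper":1,"offset":[12,0,0.3],"angular":[0,0,0]},{"gripper":1,"offset":[0,0,-20],"angular":[0,0,0]},{"gripper":1,"offset":[0,0,-40],"angular":[0,0,0]}]'
python3 -m crank '[{"gripper":1,"offset":[0,0,-40],"angular":[0,0,0]},{"gripper":1,"offset":[0,0,-20],"angular":[0,0,0]},{"gripper":1,"offset":[0,0,0],"angular":[0,0,0]}]'
python3 see.py 16 top scene; python3 st.py 16 33
python3 - <<'E'
from h import *
R=fr(RESTYAW,40);up=REST+R[:,2]*70
f=plan(*tool(R,up),18);f=plan(*tool(R,REST+R[:,2]*15),4,f);plan(*tool(R,REST),4,f)
E
```

```text
time: 22.85
position: [0.4454, 0.1897, 0.1041]
tcp_rot: [-0.019, 0.062, 0.998, 0.001]
force: [0.9, 0.8, -1.7]
finger_gap: 0.0207
grasp_force: 60.0
time: 23.1
position: [0.4535, 0.1915, 0.1722]
tcp_rot: [-0.012, 0.062, 0.998, 0.006]
force: [0.1, 0.9, -1.8]
finger_gap: 0.0206
grasp_force: 60.0
trowel [590.2 172.2 144.2] yaw 172.94 z row [ 0.0013 -0.0023  1.    ] [-1.   0.1 -2. ]
tile world [659.2 163.1] [84.3 52.6] 82.0 46.189000659743996
bar pts 210 ((659.5652465820312, 162.53207397460938), (71.78272247314453, 98.25885772705078), 82.17857360839844)
18 x off [4.2, 8.4, 1.2] ang [-0.0312, 0.0307, 0.0789] |d|=9.4 |w|=0.090
4 x off [-0.4, -0.1, 13.7] ang [0.0, 0.0, 0.0] |d|=13.7 |w|=0.000
4 x off [-0.1, -0.0, 3.7] ang [0.0, 0.0, 0.0] |d|=3.7 |w|=0.000
```

View pics/scene16.png

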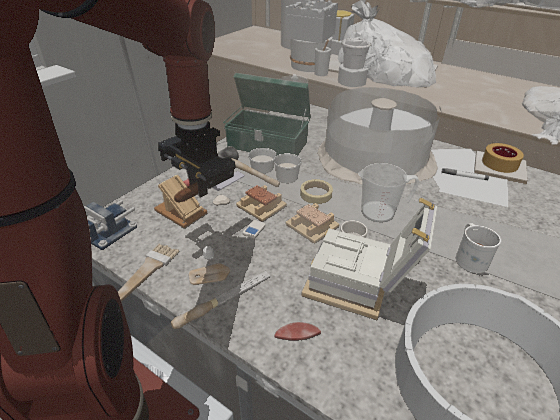

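Scene: the tile lies across the free stand at (262,203), the mould is empty, and the cover is still open. Returning the trowel to the pose in which it was grasped.

```bash
cat >>h.py <<'E'
G0R=np.array([[ 0.99999766,-0.00149179,0.00156549],[-0.00148463,-0.9999885,-0.0045601],[0.00157228,0.00455777,-0.99998838]]);G0P=np.array([140.777,.587,19.317])
def rest(n,s=0):
    F=fr(RESTYAW,40);return F@G0R,REST+F@G0P+F[:,2]*n+F[:,0]*s
E
python3 - <<'E'
from h import *
N=16;R,p=rest(100);f=plan(R,p,N);f=plan(*rest(25),4,f);plan(*rest(0),7,f)
s,R0,p0=cur();w=Ro.from_matrix(R0.T@R).as_rotvec()/N
M=sum(Ro.from_rotvec(w*k).as_matrix() for k in range(N));d=np.linalg.solve(M,R0.T@(p-p0))
g=json.load(open('grip.json'));Rg=np.array(g['R']);pg=np.array(g['p'])
Rc,pc=R0,p0
for k in range(N):
    pc=pc+Rc@d;Rc=Rc@Ro.from_rotvec(w).as_matrix()
    if k%2: Rt=Rc@Rg.T;o=pc-Rt@pg;print(k,o.round(),(o+Rt@[95,0,0]).round(),(o+Rt@[209,0,16]).round())
E
```

```text
16 x off [4.4, 8.8, -0.3] ang [-0.0338, 0.0331, 0.0891] |d|=9.8 |w|=0.101
4 x off [-0.0, -0.1, 18.7] ang [-0.0, 0.0, -0.0] |d|=18.8 |w|=0.000
7 x off [-0.0, -0.0, 3.6] ang [-0.0, 0.0, -0.0] |d|=3.6 |w|=0.000
1 [577. 169. 136.] [487. 197. 143.] [379. 229. 167.]
3 [564. 168. 128.] [480. 211. 142.] [382. 260. 176.]
5 [550. 170. 120.] [476. 226. 143.] [390. 289. 186.]
7 [536. 175. 114.] [475. 241. 145.] [404. 315. 198.]
9 [523. 183. 110.] [477. 257. 149.] [424. 338. 210.]
11 [512. 194. 106.] [482. 271. 153.] [447. 355. 223.]
13 [503. 206. 104.] [490. 284. 158.] [474. 368. 235.]
15 [496. 220. 104.] [499. 295. 163.] [504. 374. 246.]
```

Path is clear.

```bash

python3 -m crank '[{"gripper":1,"offset":[4.4,8.8,-0.3],"angular":[-0.034,0.033,0.089]},{"gripper":1,"offset":[4.4,8.8,-0.3],"angular":[-0.034,0.033,0.089]},{"gripper":1,"offset":[4.4,8.8,-0.3],"angular":[-0.034,0.033,0.089]},{"gripper":1,"offset":[4.4,8.8,-0.3],"angular":[-0.034,0.033,0.089]},{"gripper":1,"offset":[4.4,8.8,-0.3],"angular":[-0.034,0.033,0.089]},{"gripper":1,"offset":[4.4,8.8,-0.3],"angular":[-0.034,0.033,0.089]},{"gripper":1,"offset":[4.4,8.8,-0.3],"angular":[-0.034,0.033,0.089]},{"gripper":1,"offset":[4.4,8.8,-0.3],"angular":[-0.034,0.033,0.089]},{"gripper":1,"offset":[4.4,8.8,-0.3],"angular":[-0.034,0.033,0.089]},{"gripper":1,"offset":[4.4,8.8,-0.3],"angular":[-0.034,0.033,0.089]}]'
python3 -m crank '[{"gripper":1,"offset":[4.4,8.8,-0.3],"angular":[-0.034,0.033,0.089]},{"gripper":1,"offset":[4.4,8.8,-0.3],"angular":[-0.034,0.033,0.089]},{"gripper":1,"offset":[4.4,8.8,-0.3],"angular":[-0.034,0.033,0.089]},{"gripper":1,"offset":[4.4,8.8,-0.3],"angular":[-0.034,0.033,0.089]},{"gripper":1,"offset":[4.4,8.8,-0.3],"angular":[-0.034,0.033,0.089]},{"gripper":1,"offset":[4.4,8.8,-0.3],"angular":[-0.034,0.033,0.089]},{"gripper":1,"offset":[0,0,0],"angular":[0,0,0]},{"gripper":1,"offset":[0,0,0],"angular":[0,0,0]}]'
python3 - <<'E'
from h import *
plan(*rest(30),4)
E
```

```text
time: 24.03
position: [0.4581, 0.2821, 0.1853]
tcp_rot: [-0.164, 0.484, 0.843, 0.168]
force: [0.4, -0.1, -1.2]
finger_gap: 0.0208
grasp_force: 60.0
time: 24.7
position: [0.5008, 0.315, 0.2055]
tcp_rot: [-0.234, 0.682, 0.647, 0.249]
force: [-0.3, 0.4, -2.4]
finger_gap: 0.0206
grasp_force: 60.0
4 x off [0.7, 0.1, 17.0] ang [-0.0003, 0.0008, 0.0007] |d|=17.0 |w|=0.001
```

```bash

python3 -m crank '[{"gripper":1,"offset":[0.7,0.1,17],"angular":[0,0.001,0.001]},{"gripper":1,"offset":[0.7,0.1,17],"angular":[0,0.001,0.001]},{"gripper":1,"offset":[0.7,0.1,17],"angular":[0,0.001,0.001]},{"gripper":1,"offset":[0.7,0.1,17],"angular":[0,0,0.001]},{"gripper":1,"offset":[0,0,0],"angular":[0,0,0]},{"gripper":1,"offset":[0,0,0],"angular":[0,0,0]}]'
python3 see.py 17 scene top
python3 - <<'E'
from h import *
plan(*rest(0),8)
F=fr(RESTYAW,40);s,R,p=cur();d=F.T@(p-rest(0)[1]);print('off',d)
for n in('top','scene'):   # blade & handle in slope coords, now vs start
  for k in('0','17'):
    p,dd,P=load(n+k+'.npz');T=(P*1000-REST)@F-(d if k=='17' else 0)
    m=(dd>0)&(abs(T[...,1])<9)
    print(n,k,[(a,np.median(T[m&(abs(T[...,0]-a)<8)&(abs(T[...,2]-3)<7)][:,2]).round(1)) for a in(10,30,50,70)],
     np.percentile(T[(dd>0)&(abs(T[...,1])<25)&(T[...,0]>-8)&(T[...,0]<90)&(abs(T[...,2]-3)<(4 if k=='17' else 1e-3))][:,1] if k=='17' else [0],[3,97]).round(1))
E
```

```text
time: 25.2
position: [0.504, 0.3616, 0.1561]
tcp_rot: [-0.235, 0.682, 0.646, 0.249]
force: [-0.2, -0.2, -1.5]
finger_gap: 0.0203
grasp_force: 60.0
8 x off [-0.2, -0.2, 4.0] ang [0.0002, -0.0002, -0.0001] |d|=4.0 |w|=0.000
off [ 1.79307578 -1.46175371 31.70196352]
top 0 [(10, np.float64(3.6)), (30, np.float64(4.1)), (50, np.float64(2.8)), (70, np.float64(2.2))] [0. 0.]
  return _methods._mean(a, axis=axis, dtype=dtype,
  ret = ret.dtype.type(ret / rcount)
Traceback (most recent call last):
IndexError: index -1 is out of bounds for axis 0 with size 0
```

```bash

python3 -m crank '[{"gripper":1,"offset":[-0.1,-0.2,5],"angular":[0,0,0]},{"gripper":1,"offset":[-0.1,-0.2,5],"angular":[0,0,0]},{"gripper":1,"offset":[-0.1,-0.2,5],"angular":[0,0,0]},{"gripper":1,"offset":[-0.1,-0.2,5],"angular":[0,0,0]},{"gripper":1,"offset":[0,0,4],"angular":[0,0,0]},{"gripper":1,"offset":[0,0,0],"angular":[0,0,0]},{"gripper":1,"offset":[0,0,0],"angular":[0,0,0]}]'
python3 - <<'E'
from h import *
F=fr(RESTYAW,40);s,R,p=cur();print('off',F.T@(p-rest(0)[1]));plan(*rest(0),3)
E
```

```text
time: 25.88
position: [0.5052, 0.3769, 0.1384]
tcp_rot: [-0.235, 0.683, 0.645, 0.251]
force: [0.3, -0.3, -1.6]
finger_gap: 0.0204
grasp_force: 60.0
off [ 1.62995639 -0.30949751  6.6471949 ]
3 x off [-0.6, -0.1, 2.2] ang [0.0003, -0.0007, -0.0006] |d|=2.3 |w|=0.001
```

```bash

python3 -m crank '[{"gripper":1,"offset":[-0.3,-0.1,2.2],"angular":[0,0,0]},{"gripper":1,"offset":[-0.4,-0.1,2.2],"angular":[0,0,0]},{"gripper":1,"offset":[-0.4,-0.1,1.7],"angular":[0,0,0]},{"gripper":1,"offset":[0,0,0],"angular":[0,0,0]},{"gripper":1,"offset":[0,0,0],"angular":[0,0,0]}]'
python3 - <<'E'
from h import *
F=fr(RESTYAW,40);s,R,p=cur();print('off',F.T@(p-rest(0)[1]),s['force'],s['moment']);plan(*rest(0),1)
E
```

```text
time: 26.3
position: [0.5052, 0.3799, 0.1333]
tcp_rot: [-0.235, 0.683, 0.645, 0.251]
force: [0.6, -0.0, -2.4]
finger_gap: 0.0206
grasp_force: 60.0
off [ 0.62908626 -0.21504987  0.804983  ] [ 0.56718066 -0.04320147 -2.4224382 ] [-0.99024328  0.10804181  0.04428588]
1 x off [-0.6, -0.2, 0.8] ang [0.0013, -0.0023, -0.0017] |d|=1.0 |w|=0.003
```

```bash

python3 -m crank '[{"gripper":1,"offset":[-0.4,-0.2,0.6],"angular":[0,0,0]},{"gripper":1,"offset":[0,0,0],"angular":[0,0,0]},{"gripper":0.6,"offset":[0,0,0],"angular":[0,0,0]},{"gripper":0.5,"offset":[0,0,0],"angular":[0,0,0]},{"gripper":0.4,"offset":[0,0,0],"angular":[0,0,0]},{"gripper":0.3,"offset":[0,0,0],"angular":[0,0,0]},{"gripper":0.2,"offset":[0,0,0],"angular":[0,0,0]},{"gripper":0,"offset":[0,0,0],"angular":[0,0,0]},{"gripper":0,"offset":[0,0,0],"angular":[0,0,0]}]'
python3 -m crank '[{"gripper":0,"offset":[0,0,0],"angular":[0,0,0]},{"gripper":0,"offset":[0,0,0],"angular":[0,0,0]},{"gripper":0,"offset":[0,0,-5],"angular":[0,0,0]},{"gripper":0,"offset":[0,0,-15],"angular":[0,0,0]},{"gripper":0,"offset":[0,0,-25],"angular":[0,0,0]},{"gripper":0,"offset":[0,0,-30],"angular":[0,0,0]},{"gripper":0,"offset":[0,0,-30],"angular":[0,0,0]}]'
python3 see.py 18 wrist
```

```text
time: 27.05
position: [0.5051, 0.38, 0.1328]
tcp_rot: [-0.235, 0.683, 0.645, 0.251]
force: [-0.6, 0.2, 0.2]
finger_gap: 0.0591
grasp_force: 0.0
time: 27.63
position: [0.5004, 0.3112, 0.2135]
tcp_rot: [-0.235, 0.683, 0.645, 0.25]
force: [0.9, 0.3, -0.5]
finger_gap: 0.0869
grasp_force: 0.0
```

```bash

python3 -m crank '[{"gripper":0,"offset":[-5,-20,-30],"angular":[0,0,0]},{"gripper":0,"offset":[-5,-20,-30],"angular":[0,0,0]},{"gripper":0,"offset":[-5,-20,-30],"angular":[0,0,0]},{"gripper":0,"offset":[-5,0,-30],"angular":[0,0,0]},{"gripper":0,"offset":[-5,0,-30],"angular":[0,0,0]},{"gripper":0,"offset":[0,0,0],"angular":[0,0,0]},{"gripper":0,"offset":[0,0,0],"angular":[0,0,0]}]'
python3 see.py 19 scene top wrist
python3 - <<'E'
from h import *
F=fr(RESTYAW,40)
for n in('top','scene'):
  for k in('0','19'):
    p,dd,P=load(n+k+'.npz');T=(P*1000-REST)@F
    m=(dd>0)&(abs(T[...,1])<9)
    med=lambda a,lo,hi:(lambda q:(len(q),np.median(q).round(1)) if len(q) else None)(T[m&(abs(T[...,0]-a)<8)&(T[...,2]>lo)&(T[...,2]<hi)][:,2])
    h=T[(dd>0)&(abs(T[...,1])<25)&(T[...,0]>118)&(T[...,0]<230)&(T[...,2]>18)&(T[...,2]<45)]
    print(n,k,'blade',[med(a,-5,12) for a in(10,30,50,70)],'handle',[med(a,20,50) for a in(125,150,175,200)],'y',np.percentile(h[:,1],[3,97]).round(1) if len(h) else '','xmax',np.percentile(h[:,0],99) if len(h) else '')
def tl(n,k,z0,z1,cx,cy,w):
    p,dd,P=load(n+k+'.npz');P=P*1000
    m=(dd>0)&(abs(P[...,0]-cx)<w)&(abs(P[...,1]-cy)<w)&(P[...,2]>z0)&(P[...,2]<z1)
    nn,l,st,_=cv2.connectedComponentsWithStats(m.astype(np.uint8));q=P[l==1+np.argmax(st[1:,4])]
    C,wh,an=cv2.minAreaRect(np.float32(q[:,:2]));return np.round(C,1),np.round(wh,1),round(an,1),np.median(q[:,2]).round(1)
for n in('top','scene'):
    print(n,'tile',tl(n,'19',40,56,660,162,65),'dry',tl(n,'0',40,56,670,-7,65),tl(n,'19',40,56,670,-7,65))
E
```

```text
time: 28.27
position: [0.4349, 0.199, 0.3126]
tcp_rot: [-0.234, 0.683, 0.644, 0.253]
force: [0.1, 0.7, -0.5]
finger_gap: 0.0868
grasp_force: 0.0
top 0 blade [(50, np.float64(3.6)), (43, np.float64(4.1)), (51, np.float64(2.8)), (54, np.float64(2.2))] handle [(47, np.float64(37.4)), (57, np.float64(36.2)), (61, np.float64(36.2)), (79, np.float64(32.5))] y [-8.3 11.3] xmax 208.3448109886943
top 19 blade [(46, np.float64(3.6)), (39, np.float64(3.0)), (53, np.float64(2.7)), (52, np.float64(2.3))] handle [(45, np.float64(37.4)), (54, np.float64(37.3)), (53, np.float64(36.5)), (71, np.float64(33.4))] y [-6.8 12.6] xmax 208.40347408623288
scene 0 blade [(33, np.float64(3.3)), (31, np.float64(2.9)), (33, np.float64(2.0)), (29, np.float64(1.8))] handle [(51, np.float64(34.9)), (49, np.float64(35.1)), (41, np.float64(35.3)), (31, np.float64(30.9))] y [-9.7  9.3] xmax 205.18709612971506
scene 19 blade [(34, np.float64(2.7)), (33, np.float64(2.2)), (32, np.float64(2.5)), (34, np.float64(1.5))] handle [(40, np.float64(35.3)), (40, np.float64(35.1)), (41, np.float64(36.0)), (32, np.float64(31.5))] y [-8.4 10.9] xmax 205.43757470804812
top tile (array([658.9, 163.1]), array([85.6, 54.7]), 79.2, np.float64(46.1)) dry (array([669.1,  -9.6]), array([83.5, 57.1]), 78.2, np.float64(46.0)) (array([666.9,  -9.1]), array([83.4, 51. ]), 78.5, np.float64(46.2))
scene tile (array([661.8, 162.2]), array([86.1, 51.2]), 81.2, np.float64(45.0)) dry (array([669.5, -10.4]), array([84.7, 51.8]), 79.3, np.float64(45.1)) (array([668.9,  -9.9]), array([85.9, 51.2]), 78.6, np.float64(45.2))
```

View pics/scene19.png

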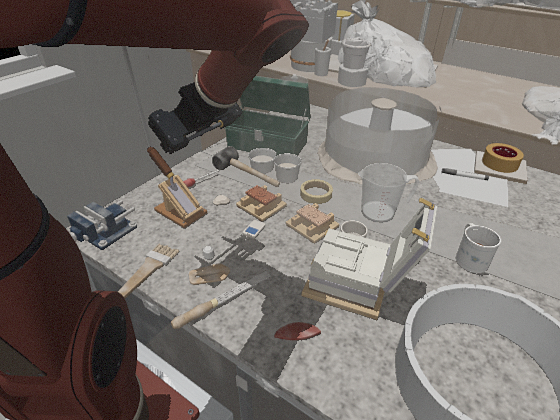

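The trowel lies as before, the tile is centred on the stand at (262,203), the cover is open, and the arm is clear.

```bash
python3 -c "
from plant import r
print(r.close_job())"
```

```text
the job is handed in; nothing more can be done
None
```

The job is handed in at about 28 s: the cover was levered open and left at its stop, the tile lies flat and centred within about 1 mm on the free stand, and the trowel is back on its rest within about 1–2 mm of how it lay (no verdict was returned).

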